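# Show the drill chuck's mounting hole

## Task

We are taking in the drill chuck that lies on the counter together with its key. First put the T-handled chuck key into the grey lot tote, then pick up the chuck, find the end with the blind threaded mounting hole, turn that end straight up and hold the chuck still in the gripper at least 15 cm above the counter so that I can read the thread; finish while still holding it there. Leave the ratchet, tape measure and padlock where they lie.

Things in the scene. Friction and masses are not known exactly. Their poses are not given: they have to be found in the camera images.
- chuck: steel 13 mm drill chuck, 76 mm long, 0.5 kg, lying on its side, any way round; it can roll. Origin on its axis, mid-sleeve, 25 mm above the counter, about at the centre of mass. x runs along its axis, out of the end with the mounting hole: jaw tips at -40 mm, nose cone 22 to 39 mm wide, gear teeth from -22, knurled sleeve 50 mm wide -16 to +14 (grip here), plain back 38 mm wide to +36
- chuck_hole (a point): centre of the mouth of the chuck's mounting hole, in the flat back face, 36 mm along the chuck's x axis from its origin. Hole round, 13 mm wide, 18 mm deep, blind; the other end, with the jaws, is closed
- key: steel chuck key, 76 mm long, 14 mm thick, 0.08 kg, lying flat at any yaw. Origin on the shaft's axis, 7 mm above the counter; x points along the shaft from the T handle to the gear, z up. Cross handle 14 mm wide (x -33 to -19 mm), 56 mm long along y; hub 14 mm wide to -12; bare round shaft 9 mm in diameter -12 to +26; gear 14 mm wide to +36; pin to +43
- tote: grey open plastic tote standing on the counter, fixed, 240 x 170 mm outside, 70 mm high, walls and floor 4 mm thick; origin at the centre of its underside, x along its long side, z up. It is on the left or the right of the chuck, and the key on the other side
- ratchet: chrome ratchet wrench, 210 mm long, 27 mm high, lying on the counter; origin at its middle, on the counter; x points to its head. Leave alone
- tape: yellow tape measure, 68 x 62 x 36 mm, lying on its side; origin at the centre of its underside. Leave alone
- padlock: brass padlock, body 42 x 50 x 24 mm, shackle open and reaching 64 mm along x; origin at the centre of its body's underside. Leave alone
Not all that is in view belongs to the job. Several things have the shape of the key; the one meant has the colours described above.

How it is judged:
By the outcome, as a careful person would: the job done as asked, in the order asked, and still so for the second after the job is handed in, while the arm keeps its last pose, push and grip.
It also fails if it takes over 64 s, if anything falls off the work surface, if the arm or the gripper's body presses on something with over 40 N, if the wrist force passes 120 N, or if a joint passes its speed limit or range.

## Robot

A 6-joint arm with a two-finger parallel gripper is mounted at the origin on the work surface. World frame = base frame: x ahead of the robot, y to its left, z up, the work surface at z = 0. Lengths are in m, angles in rad, forces in N, time in s.
With the tool pointing down it reaches from about 0.375 to 0.925 m from the base axis. Payload 5.7 kg.
Tool frame: the origin (TCP) lies at the very end of the fingers, on their centre line; the grasp point (between the pads) lies 19 mm behind it; z points along the fingers, y is the line along which they close (so a half turn about z gives the same grasp; the last joint's range is limited). The gripper opens to 85 mm and grips with 20 to 120 N. Pads are 22 mm wide; open, the fingers measure 114 mm over their backs; the gripper's body (76 mm by 85 mm) begins 54 mm behind the grasp point. The pads swing forward as they close: fully open they stand 13 mm farther back than shut.
Start: joints at [-1.443, 0.359, 1.51, -0, 1.272, -0.115], TCP at [0.144, -0.582, 0.231] pointing down, gripper open.
Joint ranges: [-2.97, 2.97], [-1.01, 2.36], [0.21, 2.38], [-0.96, 4.11], [0.2, 2.71], [-2.98, 2.98]. Speed limits (rad/s): [2.39, 2.39, 3.14, 3.14, 3.14, 3.14].

## Interface

Orientations are given as a 3x3 rotation matrix whose columns are the frame's x, y, z axes.
In Python, from cell import r gives the robot as it stands. The module is installed in compiled form; this text tells all that it offers.
- The arm moves only by the shell command python3 -m pendant 'ROWS' [OPENING] [FORCE]. ROWS is JSON, a list of rows, each a list of 4 numbers: the shift along the tool's x, y, z in cm, then the turn about the tool's z in degrees. A call has 1 to 5 rows; each row shifts and turns the commanded pose from where the row before left it, along the tool's axes as they then stand; what a row does not reach is not made up. A row lasts 1/12 s, in which the tool goes at most 41.7 mm and 7.16 degrees, less where a joint would pass 70% of its speed; a pose out of reach is approached as far as the arm can. A call with a gripper value outside its range is refused whole. OPENING is the closure, from 0 (fully open) to 1 (shut), set as the call begins (- or left out, the last holds). The fingers move at their own pace and stop on an object; FORCE is the grip in N (left out, the last holds). Time passes only in rows, so rows that do not move let the fingers close. It gives the time, the measured TCP pose, the force, the opening and the grip force at its end, in the units of the state.
- r.get_state(): the state, without advancing time (a new reading comes with each control period).
- r.camera(name): name is "side" or "top"; returns a dict with "image" (420x560x3 uint8, red, green, blue), "intrinsics" (3x3 intrinsics, pixels), "position" and "attitude" of the camera in the world. Camera axes: x right, y down, z forward; pixel columns grow to the right and rows downward; lengths in m; the calibration is good to about 2 mm. A picture is of the moment at which its call begins. There is no depth.
- r.close_job(): hands the job in; it is judged then, once.
The state is a dict: "time_s": time; "joint_positions": joint angles; "joint_vel": joint speeds; "effort": joint torques, N m; "position": TCP position; "ee_rot": TCP orientation; "force": force on the tool from outside, world axes, zero at the start; "ft_torque": the same for the moment, N m; "grip_width": finger opening in m; "finger_force": force on a finger pad.
Only numpy, scipy, OpenCV 4.12 (cv2) and the standard library are available. Lean on these libraries where they do the work, as an engineer would, in place of code of your own. Each camera call takes 0.05 s, during which the arm holds its last target. There are 200 camera calls.

## Working session

There is one attempt and no reset: what is moved stays moved. The work goes in short steps, Python scripts to look and compute and a shell command to move; the robot and the scene stay as the last step left them, time stands still between calls to the robot, and variables do not carry over. Pictures are saved under pics/ and viewed, at most 10 in all, crops included, and the job is handed in when it is done.

```bash
mkdir -p pics; cat > h.py <<'E'
import numpy as np, cv2
from cell import r
def snap(n,f):
    c=r.camera(n); cv2.imwrite(f,c["image"][:,:,::-1]); return c
def ray(c,u,v,z):
    d=np.array(c["attitude"])@np.linalg.inv(c["intrinsics"])@[u,v,1.]
    p=np.array(c["position"]); return p+d*(z-p[2])/d[2]
def proj(c,P):
    q=np.array(c["intrinsics"])@(np.array(c["attitude"]).T@(np.array(P)-c["position"])); return q[:2]/q[2]
E
python3 - <<'E'
from h import *
import pickle
for n in("top","side"):
    c=snap(n,f"pics/{n}0.png"); pickle.dump(c,open(n+"0.pkl","wb"))
    print(n,np.round(c["position"],3),np.round(c["attitude"],3).tolist(),np.round(c["intrinsics"],1).tolist())
s=r.get_state(); print(np.round(s["ee_rot"],3),s["position"],s["time_s"],s["grip_width"])
E
```

```text
top [ 0.355 -0.069  1.5  ] [[0.028, -0.988, 0.151], [-1.0, -0.026, 0.014], [-0.01, -0.151, -0.988]] [[515.7, 0.0, 275.6], [0.0, 515.7, 212.7], [0.0, 0.0, 1.0]]
side [ 0.317 -0.805  0.764] [[0.946, -0.21, 0.245], [-0.322, -0.65, 0.688], [0.015, -0.73, -0.683]] [[395.1, 0.0, 277.3], [0.0, 395.1, 216.3], [0.0, 0.0, 1.0]]
[[ 0.971  0.24  -0.   ]
 [ 0.24  -0.971  0.002]
 [ 0.    -0.002 -1.   ]] [ 0.14416242 -0.58177346  0.23051659] 0.1 0.08546123202457494
```

View pics/top0.png

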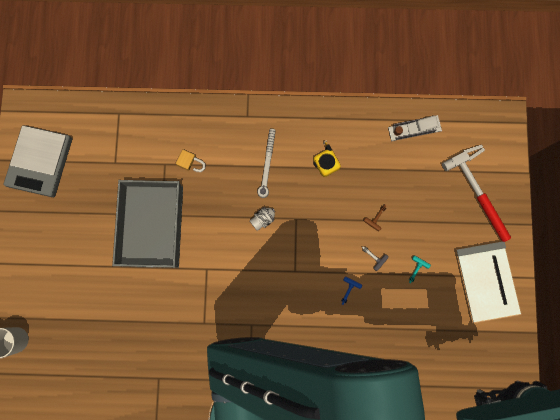

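View pics/side0.png

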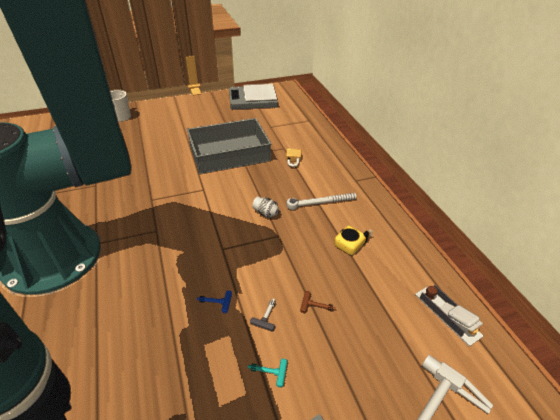

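The top view shows the steel key at about (374,258) with its handle toward (380,262), the chuck at (262,217) and the tote at (148,223). In the side view the key is at (265,314) and the chuck at (266,207). Next I'll zoom in on both.

```bash
python3 - <<'E'
from h import *
import pickle
t=pickle.load(open("top0.pkl","rb"));s=pickle.load(open("side0.pkl","rb"))
def cr(c,u,v,w=20):
    return cv2.resize(c["image"][v-w:v+w,u-w:u+w,::-1],(400,300*1) if 0 else (300,300),interpolation=cv2.INTER_CUBIC)
cv2.imwrite("pics/z.png",np.vstack([np.hstack([cr(t,374,258),cr(t,262,217)]),np.hstack([cr(s,265,314),cr(s,266,207)])]))
E
```

```text
(no output)
```

View pics/z.png

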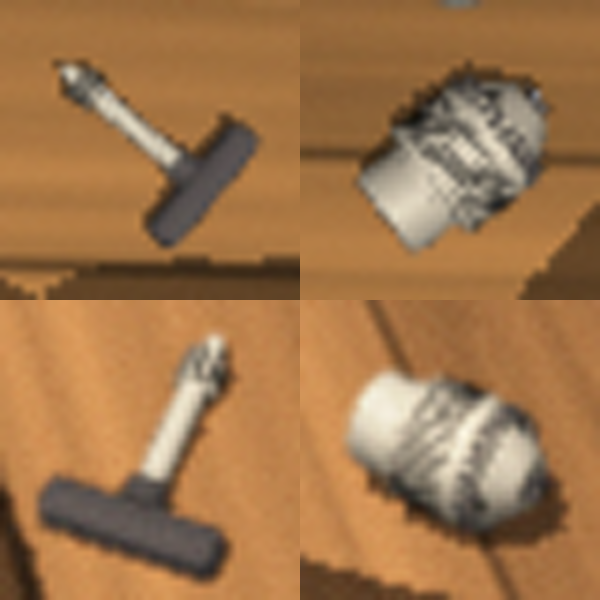

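The plain back of the chuck (hole end) points lower-left in the top crop and up-left in the side crop. The key's handle is at top pixel (381,263) and its tip at (362,247). Next I'll compute positions.

```bash
cat >> h.py <<'E'
def delta(P,yaw=None):
    "tool-frame shift (cm) to TCP target P, and turn (deg) so tool y lies along world angle yaw"
    s=r.get_state(); R=np.array(s["ee_rot"]); d=R.T@(np.array(P)-s["position"])*100
    t=0
    if yaw is not None:
        a=R.T@[np.cos(yaw),np.sin(yaw),0]; t=(np.degrees(np.arctan2(-a[0],a[1]))+90)%180-90
    return np.round(d,2),round(float(t),1),"j6 %.2f"%s["joint_positions"][5]
E
python3 - <<'E'
from h import *
import pickle
t=pickle.load(open("top0.pkl","rb"));s=pickle.load(open("side0.pkl","rb"))
f=lambda o,u,v:(o[0]+u/7.5-.5+1/15,o[1]+v/7.5-.5+1/15)
T=lambda u,v,z,o:ray(t,*f(o,u,v),z); S=lambda u,v,z,o:ray(s,*f(o,u,v),z)
ko=(354,238);so=(245,294)
for F,o,h,p in((T,ko,(203,185),(62,70)),(S,so,(133,228),(217,38))):
    H=F(*h,.009,o);P=F(*p,.007,o);d=P-H
    print("key handle",H.round(4),"tip",P.round(4),"len",np.hypot(d[0],d[1]),"exp .069 yaw",np.degrees(np.arctan2(d[1],d[0])),"origin",(H+d*26/69).round(4))
# chuck: back face visible edges, nose; silhouette
co=(242,197);cs=(246,187)
for F,o,b,n in((T,co,(87,215),(238,108)),(S,cs,(60,120),(240,190))):
    B=F(*b,.03,o);N=F(*n,.025,o);d=N-B
    print("chuck back",B.round(4),"nose",N.round(4),np.hypot(d[0],d[1]),np.degrees(np.arctan2(-d[1],-d[0])))
for q in((119,180),(182,180),(179,267),(113,266)): print("tote",ray(t,*q,.07).round(3))
print(delta([.5,0,.2]))
E
```

```text
key handle [ 0.4468 -0.3543  0.009 ] tip [ 0.4898 -0.3005  0.007 ] len 0.06881989364406547 exp .069 yaw 51.42488052753303 origin [ 0.463  -0.334   0.0082]
key handle [ 0.4472 -0.3578  0.009 ] tip [ 0.4914 -0.3018  0.007 ] len 0.07136595110088051 exp .069 yaw 51.72606858644241 origin [ 0.4638 -0.3367  0.0082]
chuck back [0.5416 0.0151 0.03  ] nose [ 0.5854 -0.0415  0.025 ] 0.07156129060305257 127.7492404462628
chuck back [0.5351 0.0082 0.03  ] nose [ 0.5888 -0.0443  0.025 ] 0.07511761048134356 135.59437038488028
tote [0.656 0.399 0.07 ]
tote [0.66  0.219 0.07 ]
tote [0.415 0.214 0.07 ]
tote [0.412 0.397 0.07 ]
(array([ 48.53, -47.91,   3.14]), 0.0, 'j6 -0.12')
```

```bash
python3 - <<'E'
from h import *
print(delta([.4653,-.333,.10],np.radians(141.5)))
E
```

```text
(array([ 37.15, -16.4 ,  13.09]), -37.6, 'j6 -0.12')
```

```bash
p="python3 -m pendant"; $p '[[3.1,-1.37,0,0],[3.1,-1.37,0,0],[3.1,-1.37,0,0],[3.1,-1.37,0,0],[3.1,-1.37,0,0]]' 0.5 40 >/dev/null
$p '[[3.1,-1.37,0,0],[3.1,-1.37,0,0],[3.1,-1.37,0,0],[3.1,-1.37,0,0],[3.1,-1.37,0,0]]' >/dev/null
$p '[[3.1,-1.37,0,0],[3.1,-1.37,0,0],[0,0,2,-6.3],[0,0,2,-6.3],[0,0,2,-6.3]]'
$p '[[0,0,2,-6.3],[0,0,2,-6.3],[0,0,2,-6.1],[0,0,0,0]]'
python3 - <<'E'
from h import *
print(delta([.4653,-.333,.03],np.radians(141.5)),r.get_state()["grip_width"])
E
```

```text
time_s: 1.35
position: [0.4665, -0.3326, 0.1706]
ee_rot: [[0.836, 0.548, 0.0], [0.548, -0.836, -0.0], [0.0, 0.0, -1.0]]
force: [-0.1, -0.4, -0.6]
grip_width: 0.0425
finger_force: 0.0
time_s: 1.68
position: [0.4634, -0.3311, 0.1074]
ee_rot: [[0.619, 0.785, -0.006], [0.785, -0.619, 0.005], [0.001, -0.008, -1.0]]
force: [-1.0, 0.8, -0.0]
grip_width: 0.0422
finger_force: 0.0
(array([-0.03,  0.33,  7.74]), 0.2, 'j6 -0.07') 0.042244346912562625
```

```bash
p="python3 -m pendant"; $p '[[0,0,3,0],[0,0,3,0],[0,0,1,0],[0,0,0,0],[0,0,0,0]]'
python3 - <<'E'
from h import *
print(delta([.4653,-.333,.003],np.radians(141.5)))
c=snap("side","pics/s1.png"); u,v=map(int,proj(c,[.465,-.333,.02])); print(u,v)
cv2.imwrite("pics/s1c.png",cv2.resize(c["image"][v-60:v+60,u-80:u+80,::-1],(640,480),interpolation=cv2.INTER_CUBIC))
E
```

```text
time_s: 2.1
position: [0.4659, -0.3334, 0.0418]
ee_rot: [[0.623, 0.782, -0.0], [0.782, -0.623, 0.0], [0.0, -0.001, -1.0]]
force: [-0.0, -0.0, -0.1]
grip_width: 0.0425
finger_force: 0.0
(array([-0.  , -0.07,  3.88]), -0.1, 'j6 -0.07')
266 309
```

View pics/s1c.png

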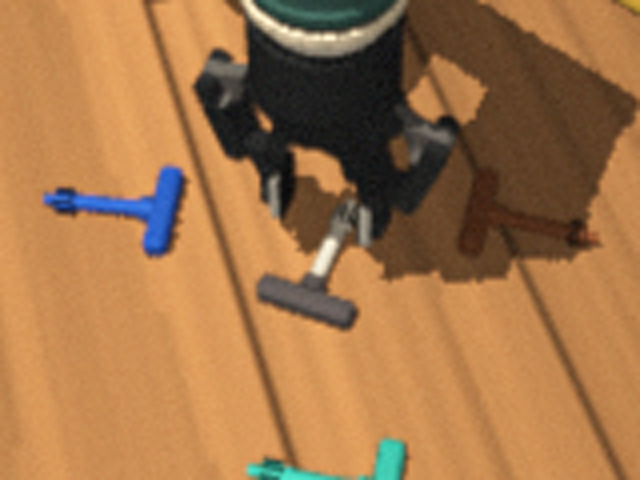

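The fingers straddle the shaft, with blue and orange clear of them. Next: go down, close and lift.

```bash
p="python3 -m pendant"; $p '[[0,0,2,0],[0,0,1.8,0],[0,0,0,0],[0,0,0,0]]'
$p '[[0,0,0,0],[0,0,0,0],[0,0,0,0],[0,0,0,0],[0,0,0,0]]' 1 50
$p '[[0,0,0,0],[0,0,-2,0],[0,0,-3,0],[0,0,-4,0],[0,0,-4,0]]'
python3 - <<'E'
from h import *
print(delta([.537,.307,.13]))
E
```

```text
time_s: 2.48
position: [0.4661, -0.3336, 0.0043]
ee_rot: [[0.623, 0.782, 0.0], [0.782, -0.623, -0.0], [0.0, 0.0, -1.0]]
force: [-0.0, 0.8, 0.6]
grip_width: 0.0424
finger_force: 0.0
time_s: 2.9
position: [0.4665, -0.334, 0.0048]
ee_rot: [[0.622, 0.783, 0.002], [0.783, -0.622, -0.001], [-0.0, 0.002, -1.0]]
force: [-1.1, 0.2, 5.8]
grip_width: 0.006
finger_force: 49.0
time_s: 3.32
position: [0.465, -0.3326, 0.1345]
ee_rot: [[0.622, 0.783, -0.001], [0.783, -0.622, 0.001], [0.0, -0.002, -1.0]]
force: [0.9, -1.3, -0.6]
grip_width: 0.0066
finger_force: 49.1
(array([ 54.54, -34.18,   0.54]), 0.0, 'j6 -0.07')
```

```bash
p="python3 -m pendant"; for i in 1 ; do $p '[[1,-0.6,0,0],[2.1,-1.3,0,0],[2.9,-1.82,0,0],[2.9,-1.82,0,0],[2.9,-1.82,0,0]]' >/dev/null; $p '[[2.9,-1.82,0,0],[2.9,-1.82,0,0],[2.9,-1.82,0,0],[2.9,-1.82,0,0],[2.9,-1.82,0,0]]' ; $p '[[2.9,-1.82,0,0],[2.9,-1.82,0,0],[2.9,-1.82,0,0],[2.9,-1.82,0,0],[2.9,-1.82,0,0]]' >/dev/null;  $p '[[2.9,-1.82,0,0],[2.9,-1.82,0,0],[2.9,-1.82,0,0],[2,-1.2,0,0],[0,0,0,0]]';done
python3 - <<'E'
from h import *
print(delta([.537,.307,.035]))
c=snap("side","pics/s2.png"); u,v=map(int,proj(c,[.537,.307,.12])); print(u,v)
cv2.imwrite("pics/s2c.png",cv2.resize(c["image"][max(0,v-60):v+60,u-80:u+80,::-1],(640,480),interpolation=cv2.INTER_CUBIC))
E
```

```text
time_s: 4.15
position: [0.5007, -0.0233, 0.1338]
ee_rot: [[0.623, 0.783, 0.001], [0.783, -0.623, -0.0], [0.001, 0.001, -1.0]]
force: [0.9, 0.6, -1.1]
grip_width: 0.0061
finger_force: 49.1
time_s: 4.98
position: [0.5351, 0.2751, 0.134]
ee_rot: [[0.62, 0.785, 0.003], [0.785, -0.62, 0.003], [0.004, 0.0, -1.0]]
force: [1.6, -0.2, 0.3]
grip_width: 0.0064
finger_force: 49.1
(array([ 2.58, -1.83,  9.91]), 0.0, 'j6 1.03')
227 122
```

View pics/s2c.png

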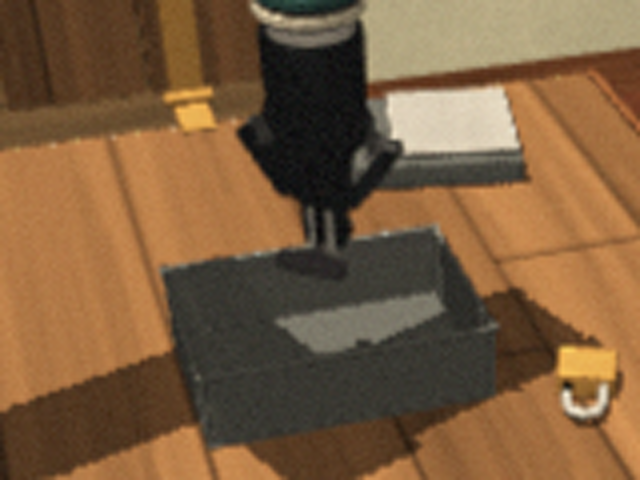

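The key is held in the fingers above the tote. Next I'll lower it and release.

```bash
p="python3 -m pendant"; $p '[[2.6,-1.8,0,0],[0,0,3,0],[0,0,3,0],[0,0,2.5,0],[0,0,0,0]]'
$p '[[0,0,0.6,0],[0,0,0,0],[0,0,0,0]]'
$p '[[0,0,0,0],[0,0,0,0],[0,0,0,0],[0,0,0,0]]' 0.4
$p '[[0,0,-3,0],[0,0,-4,0],[0,0,-4,0],[0,0,-4,0],[0,0,0,0]]' 0.2
python3 - <<'E'
from h import *
a=np.radians(129); ax=np.array([np.cos(a),np.sin(a),0])
import pickle
np.set_printoptions(suppress=True)
c=snap("top","pics/t3.png"); pickle.dump(c,open("t3.pkl","wb"))
im=c["image"][:,:,::-1]
z=lambda u,v,w:cv2.resize(im[v-w:v+w,u-w:u+w],(400,400),interpolation=cv2.INTER_CUBIC)
cv2.imwrite("pics/t3c.png",np.hstack([z(148,223,50),z(262,217,20)]))
E
```

```text
time_s: 5.45
position: [0.5323, 0.2992, 0.0439]
ee_rot: [[0.623, 0.782, -0.008], [0.782, -0.623, -0.004], [-0.008, -0.004, -1.0]]
force: [-1.5, 1.1, -2.3]
grip_width: 0.0063
finger_force: 49.1
time_s: 5.7
position: [0.5373, 0.3018, 0.0438]
ee_rot: [[0.623, 0.782, 0.002], [0.782, -0.623, 0.001], [0.002, 0.001, -1.0]]
force: [0.2, 0.7, 0.3]
grip_width: 0.0062
finger_force: 49.1
time_s: 6.03
position: [0.5367, 0.3021, 0.0432]
ee_rot: [[0.622, 0.783, 0.001], [0.783, -0.622, 0.001], [0.001, 0.001, -1.0]]
force: [-0.0, 1.1, -0.0]
grip_width: 0.0512
finger_force: 0.0
time_s: 6.45
position: [0.5411, 0.3041, 0.2014]
ee_rot: [[0.622, 0.783, 0.013], [0.783, -0.622, 0.006], [0.013, 0.007, -1.0]]
force: [1.7, -0.3, 1.1]
grip_width: 0.0685
finger_force: 0.0
```

View pics/t3c.png

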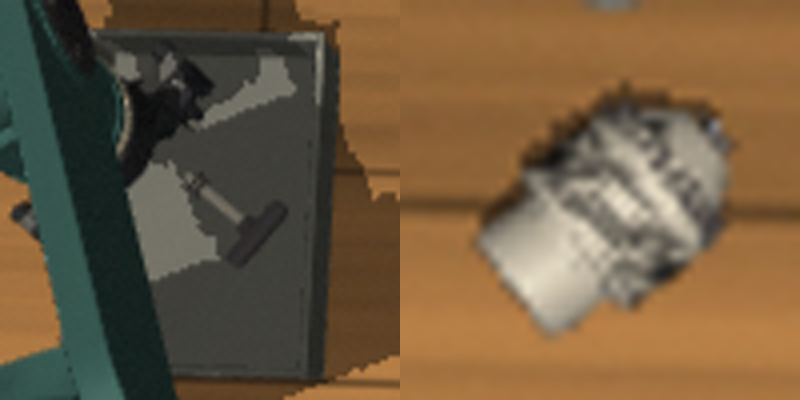

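The key lies in the tote, well inside it, and the chuck has not moved. Next I'll get the chuck's axis from a colour mask.

```bash
python3 - <<'E'
from h import *
import pickle
for fn,ctr in(("t3",(262,217)),("side0",(266,207))):
    c=pickle.load(open(fn+".pkl","rb")); im=c["image"].astype(int)
    m=((im.max(2)-im.min(2))<0.3*im.max(2)).astype(np.uint8)
    m=cv2.morphologyEx(m,cv2.MORPH_CLOSE,np.ones((3,3)))
    n,l,st,_=cv2.connectedComponentsWithStats(m); k=l[ctr[1],ctr[0]]
    v,u=np.nonzero(l==k)
    P=np.array([ray(c,a,b,.025)[:2] for a,b in zip(u,v)])
    (cx,cy),wh,ang=cv2.minAreaRect((P*1000).astype(np.float32))
    mu=P.mean(0);w,V=np.linalg.eigh(np.cov((P-mu).T));a=V[:,1]*(1 if V[1,1]>0 else -1)
    b=np.array([-a[1],a[0]]);q=(P-mu)@a;s=(P-mu)@b
    print(fn,len(u),mu.round(4),"yaw",np.degrees(np.arctan2(a[1],a[0])).round(1),"ext",q.min(),q.max(),s.min(),s.max(),"rect",(cx,cy),wh,ang)
    for lo in np.arange(-.04,.04,.01):
        k=(q>=lo)&(q<lo+.01)
        if k.any(): print(round(lo+.005,3),"mid %.4f width %.4f"%((s[k].min()+s[k].max())/2,np.ptp(s[k])))
E
```

```text
t3 362 [ 0.5648 -0.0114] yaw 128.4 ext -0.03913774997827123 0.03615304880793818 -0.02413406223445108 0.024415817619589397 rect (565.59716796875, -12.762928009033203) (48.40815734863281, 75.24710083007812) 38.85020446777344
-0.035 mid 0.0006 width 0.0251
-0.025 mid -0.0011 width 0.0438
-0.015 mid -0.0002 width 0.0479
-0.005 mid -0.0001 width 0.0478
0.005 mid 0.0008 width 0.0472
0.015 mid -0.0000 width 0.0478
0.025 mid -0.0002 width 0.0355
0.035 mid 0.0007 width 0.0349
side0 379 [ 0.5636 -0.0121] yaw 108.3 ext -0.04280648805054297 0.04899684897116967 -0.03338411087772151 0.02980134021280626 rect (562.8889770507812, -10.591079711914062) (64.78703308105469, 87.21343231201172) 38.767539978027344
-0.035 mid 0.0012 width 0.0413
-0.025 mid -0.0004 width 0.0487
-0.015 mid -0.0009 width 0.0535
-0.005 mid -0.0026 width 0.0610
0.005 mid -0.0018 width 0.0632
0.015 mid 0.0003 width 0.0587
0.025 mid 0.0011 width 0.0522
0.035 mid -0.0002 width 0.0402
```

```bash
python3 - <<'E'
from h import *
print(delta([.548,.0097,.10],np.radians(38.5)), delta([.548,.0097,.10],np.radians(38.5-90)))
E
```

```text
(array([-22.56,  18.88,   9.68]), -77.0, 'j6 1.07') (array([-22.56,  18.88,   9.68]), 13.0, 'j6 1.07')
```

```bash
p="python3 -m pendant"; $p '[[-2.82,2.36,0,0],[-2.82,2.36,0,0],[-2.82,2.36,0,0],[-2.82,2.36,0,0],[-2.82,2.36,0,0]]' 0.2 20 >/dev/null
$p '[[-2.82,2.36,0,0],[-2.82,2.36,0,0],[-2.82,2.36,0,0],[0,0,1,-7],[0,0,1,-7]]' >/dev/null
$p '[[0,0,1,-7],[0,0,1,-7],[0,0,1,-7],[0,0,1,-7],[0,0,1,-7]]' >/dev/null
$p '[[0,0,1,-7],[0,0,1,-7],[0,0,1,-7],[0,0,0,-7],[0,0,0,0]]'
python3 - <<'E'
from h import *
print(delta([.548,.0097,.004],np.radians(38.5)))
E
```

```text
time_s: 8.17
position: [0.5421, 0.0079, 0.0908]
ee_rot: [[-0.626, 0.78, -0.003], [0.78, 0.626, 0.0], [0.002, -0.002, -1.0]]
force: [0.1, -1.3, 0.5]
grip_width: 0.068
finger_force: 0.0
(array([-0.26,  0.59,  8.67]), 0.3, 'j6 -0.79')
```

```bash
p="python3 -m pendant"; $p '[[-0.2,0.5,1.5,0],[0,0,1,0],[0,0,0,0],[0,0,0,0]]'
python3 - <<'E'
from h import *
print(delta([.548,.0097,.004],np.radians(38.5)))
c=snap("side","pics/s4.png"); u,v=map(int,proj(c,[.56,0,.04])); print(u,v)
cv2.imwrite("pics/s4c.png",cv2.resize(c["image"][v-45:v+45,u-60:u+60,::-1],(640,480),interpolation=cv2.INTER_CUBIC))
E
```

```text
time_s: 8.5
position: [0.5476, 0.0094, 0.0666]
ee_rot: [[-0.621, 0.783, -0.002], [0.783, 0.621, 0.0], [0.002, -0.002, -1.0]]
force: [0.1, -0.6, 0.6]
grip_width: 0.0681
finger_force: 0.0
(array([-0.01,  0.06,  6.26]), -0.1, 'j6 -0.78')
262 199
```

View pics/s4c.png

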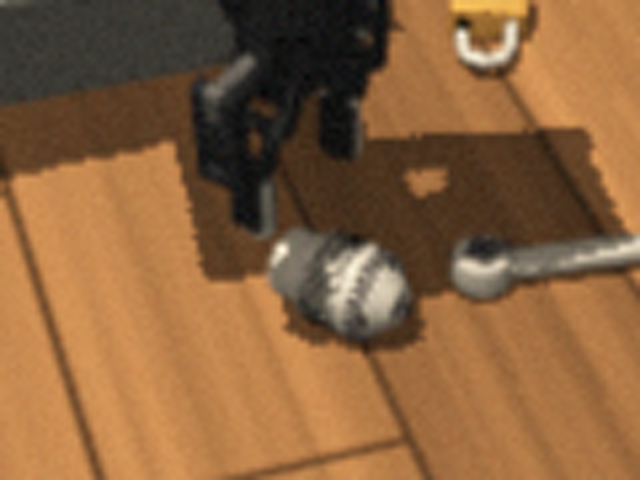

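The fingers are aligned above the chuck's back end and the ratchet is clear. Next I'll descend and grip lightly on the plain back.

```bash
p="python3 -m pendant"; $p '[[0,0,2.2,0],[0,0,2,0],[0,0,1.9,0],[0,0,0,0],[0,0,0,0]]'
$p '[[0,0,0,0],[0,0,0,0],[0,0,0,0],[0,0,0,0],[0,0,0,0]]' 1 20
python3 - <<'E'
from h import *
print(r.get_state()["position"],r.get_state()["ft_torque"])
E
```

```text
time_s: 8.97
position: [0.5481, 0.0093, 0.0062]
ee_rot: [[-0.622, 0.783, -0.002], [0.783, 0.622, 0.0], [0.001, -0.001, -1.0]]
force: [0.1, 0.6, -0.0]
grip_width: 0.0686
finger_force: 0.0
time_s: 9.38
position: [0.5494, 0.0093, 0.0075]
ee_rot: [[-0.623, 0.782, 0.002], [0.782, 0.623, -0.0], [-0.001, 0.001, -1.0]]
force: [-1.1, 1.3, 7.2]
grip_width: 0.0366
finger_force: 19.9
[0.54944602 0.00931584 0.0075207 ] [-0.01799867  0.28890925 -0.05830955]
```

```bash
p="python3 -m pendant"; $p '[[-0.9,0,-0.9,0],[-0.9,0,-0.9,0],[-0.6,0,-1.2,0],[-0.5,0,-1.5,0],[0,0,-2,0]]'
$p '[[0,0,-2,0],[0,0,-2,0],[0,0,-2,0],[0,0,0,0],[0,0,0,0]]'
python3 - <<'E'
from h import *
s=r.get_state();print(s["position"],s["ft_torque"])
c=snap("side","pics/s5.png"); u,v=map(int,proj(c,s["position"])); print(u,v)
cv2.imwrite("pics/s5c.png",cv2.resize(c["image"][v-45:v+45,u-60:u+60,::-1],(640,480),interpolation=cv2.INTER_CUBIC))
E
```

```text
time_s: 9.8
position: [0.5662, -0.0139, 0.0708]
ee_rot: [[-0.622, 0.783, -0.002], [0.783, 0.622, 0.0], [0.002, -0.002, -1.0]]
force: [0.5, -0.0, -4.7]
grip_width: 0.0368
finger_force: 21.0
time_s: 10.22
position: [0.5673, -0.0134, 0.1318]
ee_rot: [[-0.623, 0.783, 0.002], [0.783, 0.623, -0.0], [-0.001, 0.002, -1.0]]
force: [-0.6, -0.3, -5.5]
grip_width: 0.0367
finger_force: 20.9
[ 0.56727162 -0.01344037  0.13184552] [ 0.09236593  0.13021108 -0.00770513]
266 176
```

View pics/s5c.png

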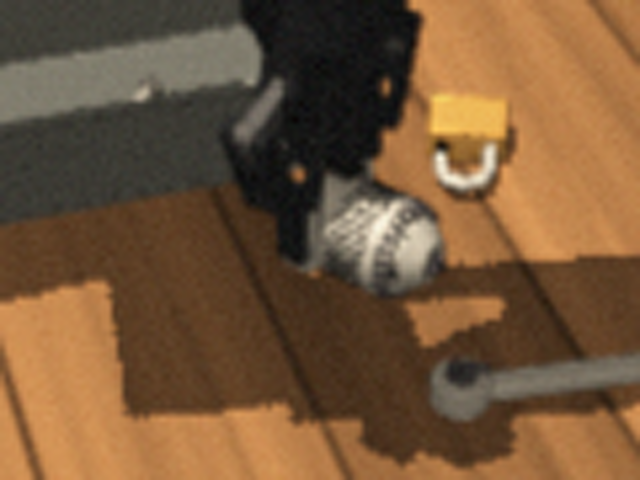

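The chuck has pivoted about 27° nose-down. I'll lever the rest against the counter, a little away from the ratchet.

```bash
p="python3 -m pendant"; $p '[[2,0,0,0],[3,0,0,0],[2,0,0,0],[0,0,2,0],[0,0,3,0]]'
$p '[[0,0,3,0],[0,0,1.5,0],[0,0,0.7,0],[0,0,0.5,0],[0,0,0,0]]'
$p '[[0,0,0.2,0],[0,0,0,0]]'
```

```text
time_s: 10.68
position: [0.5233, 0.0424, 0.0814]
ee_rot: [[-0.624, 0.781, 0.003], [0.781, 0.624, 0.0], [-0.001, 0.002, -1.0]]
force: [1.6, -1.2, -4.6]
grip_width: 0.0365
finger_force: 20.9
time_s: 11.1
position: [0.5223, 0.0414, 0.023]
ee_rot: [[-0.623, 0.783, -0.002], [0.783, 0.623, 0.0], [0.002, -0.002, -1.0]]
force: [0.6, 0.7, -4.8]
grip_width: 0.0365
finger_force: 22.0
time_s: 11.27
position: [0.524, 0.0413, 0.0229]
ee_rot: [[-0.623, 0.783, 0.002], [0.783, 0.623, 0.0], [-0.001, 0.001, -1.0]]
force: [0.1, 0.7, -4.4]
grip_width: 0.0369
finger_force: 22.0
```

```bash
p="python3 -m pendant"; for i in 1 ; do $p '[[0,0,0.3,0],[0,0,0,0]]'|grep -E "pos|^force"; $p '[[0,0,0.3,0],[0,0,0,0]]'|grep -E "pos|^force"; done
```

```text
position: [0.5237, 0.0414, 0.0198]
force: [0.5, 0.5, -5.3]
position: [0.5233, 0.0414, 0.0163]
force: [0.1, 0.1, -5.1]
```

```bash
p="python3 -m pendant"; $p '[[0,0,0.25,0],[0,0,0,0]]'|grep -E "pos|^force"; $p '[[0,0,0.25,0],[0,0,0,0]]'|grep -E "pos|^force"; $p '[[0,0,0.25,0],[0,0,0,0]]'|grep -E "pos|^force"
```

```text
position: [0.523, 0.0414, 0.0136]
force: [-0.5, 0.0, -4.8]
position: [0.523, 0.0414, 0.011]
force: [0.2, 0.5, -5.7]
position: [0.5232, 0.0416, 0.0089]
force: [-1.7, 0.5, 2.0]
```

```bash
python3 - <<'E'
from h import *
s=r.get_state()
c=snap("side","pics/s6.png"); u,v=map(int,proj(c,s["position"]))
a=cv2.resize(c["image"][v-40:v+30,u-40:u+40,::-1],(480,420),interpolation=cv2.INTER_CUBIC)
cv2.imwrite("pics/s6c.png",a); print(u,v)
E
```

```text
246 201
```

View pics/s6c.png

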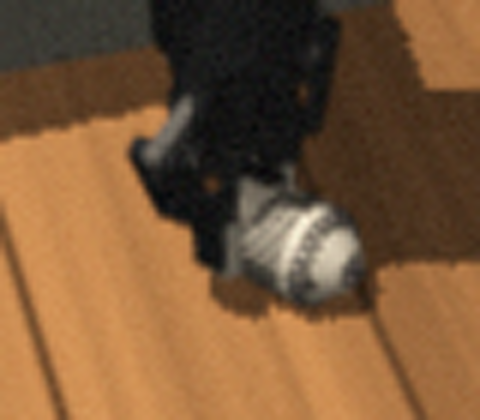

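The chuck is nearly level, at only a few degrees of tilt, so pad friction beats gravity. I'll test whether commanding a closure just past the object's width gives a softer grip, while the chuck still rests on the counter.

```bash
p="python3 -m pendant"; for c in 0.62 0.59 0.575 0.565; do echo $c; $p '[[0,0,0,0],[0,0,0,0],[0,0,0,0]]' $c 20|grep -E "time|^force|grip|finger"; done
```

```text
0.62
time_s: 12.4
force: [-1.4, 2.0, 1.5]
grip_width: 0.0368
finger_force: 22.2
0.59
time_s: 12.65
force: [-1.1, 1.6, 2.1]
grip_width: 0.0364
finger_force: 22.3
0.575
time_s: 12.9
force: [-2.2, 3.0, 2.3]
grip_width: 0.0368
finger_force: 22.4
0.565
time_s: 13.15
force: [-1.5, 2.7, 1.7]
grip_width: 0.0374
finger_force: 9.2
```

A softer grip works (9 N at 0.565). I'll raise gently with that so the nose swings down.

```bash
p="python3 -m pendant"; $p '[[-0.4,0,-0.5,0],[-0.4,0,-0.5,0],[-0.4,0,-0.5,0],[-0.4,0,-0.5,0],[0,0,0,0]]'|grep -E "time|pos|^force|grip|finger"
cat > tilt.py <<'E'
from h import *
s=r.get_state(); R=np.array(s["ee_rot"]); p0=np.array(s["position"])
g=p0-R[:,2]*.0175; ax=R[:,0]*[1,1,0]; ax/=np.linalg.norm(ax); up=np.array([0,0,1.])
for n in("side","top"):
    c=r.camera(n); im=c["image"].astype(int)
    m=(((im.max(2)-im.min(2))<0.25*im.max(2))&(im.max(2)>95)).astype(np.uint8)
    m=cv2.morphologyEx(m,cv2.MORPH_CLOSE,np.ones((3,3)))
    k,l,st,ce=cv2.connectedComponentsWithStats(m); q=proj(c,g)
    out=[]
    for i in range(1,k):
        if st[i,4]>40 and np.hypot(*(ce[i]-q))<30:
            v,u=np.nonzero(l==i); w,V=np.linalg.eigh(np.cov(np.vstack([u,v])))
            out.append((st[i,4],ce[i].round(1),"ang",round(float(np.degrees(np.arctan2(V[1,1],V[0,1]))%180),1),"rt",np.sqrt(w).round(1)))
    # expected image angle and mid pixel for tilts
    ex=[]
    for th in range(0,91,15):
        t=np.radians(th); a=-(ax*np.cos(t)+up*np.sin(t)) # toward nose
        P=proj(c,g-a*.010);Q=proj(c,g+a*.065);d=Q-P
        ex.append((th,Q.round(0).tolist(),round(float(np.degrees(np.arctan2(d[1],d[0]))%180))))
    print(n,q.round(1),out,"\n",ex)
E
python3 tilt.py
```

```text
time_s: 13.57
position: [0.5353, 0.0278, 0.03]
force: [0.3, 0.7, -4.6]
grip_width: 0.0372
finger_force: 9.5
side [251.5 193.5] [(np.int32(277), array([259.5, 198.1]), 'ang', 28.8, 'rt', array([3.8, 6.3]))] 
 [(0, [271.0, 202.0], 24), (15, [270.0, 206.0], 34), (30, [268.0, 209.0], 44), (45, [265.0, 212.0], 53), (60, [261.0, 213.0], 63), (75, [257.0, 212.0], 74), (90, [252.0, 211.0], 88)]
top [248.3 226.6] [] 
 [(0, [267.0, 213.0], 143), (15, [266.0, 214.0], 146), (30, [265.0, 216.0], 148), (45, [262.0, 219.0], 151), (60, [258.0, 222.0], 157), (75, [254.0, 226.0], 173), (90, [250.0, 229.0], 64)]
```

```bash
p="python3 -m pendant"; for c in 0.563 0.561 0.559; do echo $c; $p '[[0,0,0,0],[0,0,0,0]]' $c|grep -E "time|^force|grip|finger"; python3 tilt.py|grep ang; done
```

```text
0.563
time_s: 13.83
force: [0.7, -0.1, -1.1]
grip_width: 0.0371
finger_force: 0.9
side [250.6 193.9] [(np.int32(302), array([258.5, 200.9]), 'ang', 44.7, 'rt', array([3.8, 6.6]))] 
0.561
time_s: 14.1
force: [0.0, 1.1, -0.8]
grip_width: 0.0377
finger_force: 0.9
side [250.7 193.7] [(np.int32(301), array([259. , 201.3]), 'ang', 45.5, 'rt', array([3.9, 6.5]))] 
0.559
time_s: 14.37
force: [-1.0, 0.8, -1.3]
grip_width: 0.0376
finger_force: 1.0
side [250.7 193.7] [(np.int32(292), array([258.7, 201. ]), 'ang', 46.5, 'rt', array([3.7, 6.6]))]
```

It tilted to about 30°. I'll repeat: firm up, lift, loosen.

```bash
p="python3 -m pendant"; for k in 1 2; do $p '[[0,0,0,0],[0,0,0,0],[0,0,-0.5,0],[0,0,-0.6,0],[0,0,0,0]]' 0.567|grep -E "pos|^force|finger"; $p '[[0,0,0,0],[0,0,0,0]]' 0.5635|grep -E "time|pos|^force|grip|finger"; python3 tilt.py|grep ang; done
```

```text
position: [0.5335, 0.0287, 0.0408]
force: [-0.7, -0.3, -1.1]
finger_force: 4.9
time_s: 15.05
position: [0.533, 0.0291, 0.0401]
force: [-2.1, 2.7, 1.4]
grip_width: 0.0369
finger_force: 3.5
side [250.5 190.7] [(np.int32(293), array([257. , 198.9]), 'ang', 57.6, 'rt', array([3.8, 6.5]))] 
position: [0.5342, 0.0286, 0.0518]
force: [-0.1, -0.4, -0.7]
finger_force: 1.5
time_s: 15.73
position: [0.5336, 0.0289, 0.0511]
force: [-0.5, 1.0, -0.3]
grip_width: 0.0371
finger_force: 1.0
side [250.6 187.6] [(np.int32(267), array([256. , 196.7]), 'ang', 74.3, 'rt', array([3.7, 6.1]))]
```

```bash
p="python3 -m pendant"; $p '[[0,0,0,0],[0,0,0.1,0],[-0.4,0,0,0],[-0.4,0,0,0],[0,0,0,0]]' 0.566|grep -E "pos|^force|finger"; python3 tilt.py|grep ang;  $p '[[-0.3,0,0,0],[-0.2,0,0,0],[0,0,0,0],[0,0,0,0]]' |grep -E "time|pos|^force|grip|finger"; python3 tilt.py
```

```text
position: [0.5386, 0.022, 0.0503]
force: [-3.5, 1.2, 8.5]
finger_force: 9.6
side [253.  188.9] [(np.int32(223), array([257.7, 196.7]), 'ang', 81.9, 'rt', array([3.2, 6.2]))] 
time_s: 16.68
position: [0.5415, 0.0184, 0.0511]
force: [-4.6, 2.0, 15.4]
grip_width: 0.0373
finger_force: 15.3
side [254.4 189.3] [(np.int32(242), array([258.5, 196.5]), 'ang', 86.6, 'rt', array([3.5, 6.1]))] 
 [(0, [274.0, 198.0], 23), (15, [273.0, 202.0], 34), (30, [271.0, 206.0], 44), (45, [268.0, 208.0], 53), (60, [264.0, 209.0], 63), (75, [260.0, 208.0], 74), (90, [255.0, 207.0], 88)]
top [251.3 223.5] [] 
 [(0, [270.0, 210.0], 143), (15, [269.0, 211.0], 146), (30, [268.0, 213.0], 148), (45, [265.0, 216.0], 152), (60, [261.0, 219.0], 158), (75, [257.0, 223.0], 174), (90, [253.0, 226.0], 67)]
```

```bash
p="python3 -m pendant"; $p '[[0,0,0,0],[0,0,0,0],[0,0,0,0],[0,0,0,0]]' 0.53|grep -E "time|pos|^force|grip|finger"; python3 tilt.py|grep ang
cat > rows.py <<'E'
from h import *
c=r.camera("side"); im=c["image"].astype(int); s=r.get_state(); q=proj(c,s["position"])
m=(((im.max(2)-im.min(2))<0.25*im.max(2))&(im.max(2)>80))
for v in range(int(q[1])-14,int(q[1])+22): print(v,''.join('#' if m[v,u] else '.' for u in range(int(q[0])-16,int(q[0])+26)))
p0=np.array(s["position"]);R=np.array(s["ee_rot"]);print("col0",int(q[0])-16)
for dx in(0,-.005,-.01):
  for z in(0,.025,.04,.055,.076): 
    P=p0+R[:,0]*dx;P[2]=z;print(dx,z,proj(c,P).round(1))
E
python3 rows.py
```

```text
time_s: 17.12
position: [0.5422, 0.0184, 0.0509]
force: [-3.7, 1.1, 11.7]
grip_width: 0.0404
finger_force: 6.1
side [254.6 189.3] [(np.int32(242), array([258.5, 196.4]), 'ang', 88.2, 'rt', array([3.6, 6.2]))] 
180 ..........................................
181 ..........................................
182 .........................#................
183 .........................#................
184 ..........................................
185 .........................#................
186 ................########.#................
187 ................##########................
188 ................##########................
189 ................#....#####................
190 ................##########................
191 ..............############................
192 ..............#############...............
193 ..............##############..............
194 ..............###############.............
195 ..............#..############.............
196 ..............##.############.............
197 ..............###############.............
198 ..............##############............
[... 468 characters left out ...]
....
209 ...................####...................
210 ..........................................
211 ..........................................
212 ..........................................
213 ..........................................
214 ..........................................
215 ..........................................
col0 238
0 0 [255.2 207.7]
0 0.025 [255.  201.2]
0 0.04 [254.9 197.1]
0 0.055 [254.7 193.1]
0 0.076 [254.5 187.2]
-0.005 0 [256.6 208.3]
-0.005 0.025 [256.4 201.8]
-0.005 0.04 [256.3 197.8]
-0.005 0.055 [256.2 193.7]
-0.005 0.076 [256.  187.8]
-0.01 0 [258. 209.]
-0.01 0.025 [257.9 202.4]
-0.01 0.04 [257.8 198.4]
-0.01 0.055 [257.7 194.3]
-0.01 0.076 [257.5 188.5]
```

The fingertips are touching the sleeve shoulder. I'll open and raise straight up, leaving the chuck standing on its nose, then look again.

```bash
p="python3 -m pendant"; $p '[[0,0,0,0],[0,0,-0.3,0],[0,0,0,0],[0,0,0,0]]' 0.45|grep -E "time|pos|^force|grip|finger"; python3 rows.py | sed -n '1,36p'; $p '[[0,0,0,0],[0,0,0,0],[0,0,-1,0],[0,0,-2,0],[0,0,-3,0]]' 0.2|grep -E "pos|^force|grip|finger"; $p '[[0,0,-2,0],[0,0,0,0]]'|grep pos; cp rows.py rows2.py; sed -i 's/q=proj.*/q=proj(c,[.545,.015,.045])/' rows2.py; python3 rows2.py
```

```text
time_s: 17.6
position: [0.5417, 0.0184, 0.0529]
force: [-1.3, 0.7, 0.5]
grip_width: 0.0469
finger_force: 0.0
179 ..........................................
180 ..........................................
181 ..........................................
182 ..........................................
183 ..........................................
184 ..........................................
185 ..........................................
186 ..........................................
187 ..........................................
188 ..........................................
189 ..........................................
190 ##............#...........................
191 ###.###......##...........................
192 #######......##...........................
193 #######......##...........................
194 #######......##...........................
195 #######......##...........................
196 #######......##...........................
197 ########.....##...........................
198 ####..###....##...........................
199 ###...#####.##............................
200 
[... 2190 characters left out ...]
..
211 ..........................................
212 ..........................................
213 ..........................................
214 ..........................................
215 ..........................................
216 ..........................................
217 ..........................................
col0 240
0 0 [255.6 207.6]
0 0.025 [255.4 201. ]
0 0.04 [255.3 197. ]
0 0.055 [255.1 192.9]
0 0.076 [255.  187.1]
-0.005 0 [257.  208.2]
-0.005 0.025 [256.8 201.7]
-0.005 0.04 [256.7 197.7]
-0.005 0.055 [256.6 193.6]
-0.005 0.076 [256.4 187.7]
-0.01 0 [258.4 208.9]
-0.01 0.025 [258.3 202.3]
-0.01 0.04 [258.2 198.3]
-0.01 0.055 [258.1 194.2]
-0.01 0.076 [257.9 188.3]
```

The chuck tipped over when released. I'll relocate it and repeat without letting go.

```bash
p="python3 -m pendant"; $p '[[2,0,-3,0],[3,0,-3,0],[3,0,0,0],[3,0,0,0],[0,0,0,0]]'|grep -E "time|pos"
cat > loc.py <<'E'
from h import *
def loc(n,guess,zoom=None):
    c=r.camera(n); im=c["image"].astype(int)
    m=((im.max(2)-im.min(2))<0.3*im.max(2)).astype(np.uint8)&(im.max(2)>60).astype(np.uint8)
    m=cv2.morphologyEx(m,cv2.MORPH_CLOSE,np.ones((3,3)))
    k,l,st,ce=cv2.connectedComponentsWithStats(m); g=proj(c,guess)
    for i in range(1,k):
        if 150<st[i,4]<700 and np.hypot(*(ce[i]-g))<60:
            v,u=np.nonzero(l==i);P=np.array([ray(c,a,b,.025)[:2] for a,b in zip(u,v)])
            mu=P.mean(0);w,V=np.linalg.eigh(np.cov((P-mu).T));a=V[:,1]*(1 if V[1,1]>0 else -1)
            b=np.array([-a[1],a[0]]);q=(P-mu)@a;s=(P-mu)@b
            print(n,st[i,4],ce[i].round(1),mu.round(4),"yaw",np.degrees(np.arctan2(a[1],a[0])).round(1),"ext",q.min().round(4),q.max().round(4),s.min().round(4),s.max().round(4))
            print([(round(lo+.005,3),round((s[kk].min()+s[kk].max())/2,4),round(np.ptp(s[kk]),4)) for lo in np.arange(-.045,.045,.01) if (kk:=(q>=lo)&(q<lo+.01)).any()])
loc("top",[.52,.05,.025]);loc("side",[.52,.05,.025])
E
python3 loc.py; python3 loc.py|head -2
```

```text
time_s: 18.7
position: [0.4682, 0.1072, 0.1916]
top 358 [241.3 234.6] [0.5141 0.0484] yaw 129.5 ext -0.0394 0.0357 -0.0246 0.0236
[(np.float64(-0.04), np.float64(-0.0016), np.float64(0.0105)), (np.float64(-0.03), np.float64(0.0009), np.float64(0.0331)), (np.float64(-0.02), np.float64(-0.0004), np.float64(0.0459)), (np.float64(-0.01), np.float64(-0.0005), np.float64(0.0482)), (np.float64(0.0), np.float64(-0.0004), np.float64(0.0476)), (np.float64(0.01), np.float64(-0.0008), np.float64(0.0458)), (np.float64(0.02), np.float64(0.0), np.float64(0.0371)), (np.float64(0.03), np.float64(0.0007), np.float64(0.0353)), (np.float64(0.04), np.float64(-0.0025), np.float64(0.0186))]
side 360 [242.2 196.6] [0.5127 0.0494] yaw 106.6 ext -0.0461 0.0491 -0.0344 0.03
[(np.float64(-0.04), np.float64(0.0035), np.float64(0.0324)), (np.float64(-0.03), np.float64(0.0), np.float64(0.0443)), (np.float64(-0.02), np.float64(-0.0), np.float64(0.054)), (np.float64(-0.01), np.float64(-0.0012), np.float64(0.0613)), (np.float64(0.0), np.float64(-0.0036), np.float64(0.0617)), (np.float64(0.01), np.float64(-0.0011), np.float64(0.062)), (np.float64(0.02), np.float64(0.0001), np.float64(0.0597)), (np.float64(0.03), np.float64(0.0015), np.float64(0.0479)), (np.float64(0.04), np.float64(0.0005), np.float64(0.0362))]
top 357 [241.4 234.6] [0.5141 0.0484] yaw 129.6 ext -0.0394 0.0357 -0.0246 0.0236
[(np.float64(-0.04), np.float64(-0.0016), np.float64(0.0105)), (np.float64(-0.03), np.float64(0.0009), np.float64(0.0331)), (np.float64(-0.02), np.float64(-0.0004), np.float64(0.0459)), (np.float64(-0.01), np.float64(-0.0005), np.float64(0.0482)), (np.float64(0.0), np.float64(0.0004), np.float64(0.0458)), (np.float64(0.01), np.float64(-0.0008), np.float64(0.0458)), (np.float64(0.02), np.float64(-0.0), np.float64(0.0371)), (np.float64(0.03), np.float64(0.0006), np.float64(0.0353)), (np.float64(0.04), np.float64(-0.0026), np.float64(0.0186))]
```

```bash
python3 - <<'E'
from h import *
print(delta([.4957,.0708,.07],np.radians(39.5)))
E
```

```text
(array([-3.98, -0.31, 12.18]), -1.0, 'j6 -0.60')
```

```bash
p="python3 -m pendant"; $p '[[-2,-0.15,3,-1],[-2,-0.15,3,0],[0,0,3,0],[0,0,3,0],[0,0,0,0]]' 0.2 20|grep pos;  $p '[[0,0,0,0],[0,0,0,0]]'|grep pos; python3 - <<'E'
from h import *
print(delta([.4957,.0708,.011],np.radians(39.5)))
E
```

```text
position: [0.4928, 0.0699, 0.0672]
position: [0.4969, 0.0709, 0.073]
(array([ 0.07, -0.11,  6.2 ]), -0.0, 'j6 -0.68')
```

```bash
p="python3 -m pendant"; $p '[[0,-0.1,3,0],[0,0,2,0],[0,0,1.1,0],[0,0,0,0],[0,0,0,0]]'|grep pos; $p '[[0,0,0,0],[0,0,0,0],[0,0,0,0],[0,0,0,0]]' 0.6 20|grep -E "pos|^force|grip|fing"
$p '[[0,0,-0.6,0],[0,0,-0.6,0],[0,0,0,0]]' 0.57|grep -E "pos|^force|grip|fing"
$p '[[0,0,0,0],[0,0,0,0]]' 0.5635|grep -E "time|pos|^force|grip|finger"; python3 tilt.py|grep ang
```

```text
position: [0.4964, 0.0708, 0.0126]
position: [0.4961, 0.0709, 0.0125]
force: [-0.6, 0.4, 7.3]
grip_width: 0.0359
finger_force: 24.0
position: [0.4961, 0.0708, 0.0247]
force: [0.8, -0.4, 0.5]
grip_width: 0.0366
finger_force: 0.0
time_s: 20.65
position: [0.4954, 0.0707, 0.0235]
force: [0.3, 0.9, -0.9]
grip_width: 0.0374
finger_force: 0.0
side [234.1 188.9] [(np.int32(256), array([243.1, 196.3]), 'ang', 21.4, 'rt', array([3.7, 5.8]))] 
top [232.8 240.4] [(np.int32(57), array([249.4, 232.1]), 'ang', 98.2, 'rt', array([1.3, 3.9]))]
```

```bash
p="python3 -m pendant"; $p '[[0,0,0.8,0],[0,0,0.75,0],[0,0,0,0],[0,0,0,0]]' 0.45|grep pos; $p '[[0,0,0,0],[0,0,0,0],[0,0,0,0],[0,0,0,0]]' 0.6 20|grep -E "pos|^force|grip|fing"
$p '[[0,0,0,0],[0,0,0,0]]' 0.57|grep -E "pos|^force|grip|fing"
$p '[[0,0,-0.5,0],[0,0,-0.5,0],[0,0,0,0]]' |grep -E "pos|^force|grip|fing"
$p '[[0,0,0,0],[0,0,0,0]]' 0.5635|grep -E "time|pos|^force|grip|finger"; python3 tilt.py|grep ang
```

```text
position: [0.4942, 0.0707, 0.0068]
position: [0.495, 0.0707, 0.0077]
force: [0.4, -0.7, -3.9]
grip_width: 0.036
finger_force: 23.1
position: [0.4954, 0.0708, 0.008]
force: [0.2, 0.1, -0.2]
grip_width: 0.0367
finger_force: 0.0
position: [0.496, 0.0708, 0.019]
force: [0.5, 0.3, -0.8]
grip_width: 0.0365
finger_force: 0.2
time_s: 22.0
position: [0.4955, 0.0708, 0.0181]
force: [0.9, 0.1, -0.1]
grip_width: 0.0371
finger_force: 0.0
side [234.3 190.3] [(np.int32(256), array([243.1, 196.6]), 'ang', 20.1, 'rt', array([3.7, 6. ]))] 
top [233.  240.5] [(np.int32(47), array([249.6, 231.7]), 'ang', 96.9, 'rt', array([1.2, 3.4]))]
```

```bash
p="python3 -m pendant"; $p '[[0,0,0.6,0],[0,0,0.5,0],[0,0,0,0],[0,0,0,0]]' 0.5|grep pos; $p '[[0,0,0,0],[0,0,0,0],[0,0,0,0],[0,0,0,0]]' 0.6 20|grep -E "pos|^force|grip|fing"
for c in 0.588 0.583 0.579 0.576; do $p '[[0,0,0,0],[0,0,0,0]]' $c|grep -E "grip|fing"; done
```

```text
position: [0.4945, 0.0707, 0.0061]
position: [0.495, 0.0707, 0.0066]
force: [0.1, -0.6, -3.7]
grip_width: 0.0361
finger_force: 22.6
grip_width: 0.0356
finger_force: 22.6
grip_width: 0.0359
finger_force: 22.6
grip_width: 0.0355
finger_force: 20.0
grip_width: 0.0364
finger_force: 10.0
```

```bash
p="python3 -m pendant"; $p '[[0,0,-0.6,0],[0,0,-0.6,0],[0,0,0,0]]' 0.578|grep -E "pos|^force|fing"
for c in 0.5755 0.5745; do $p '[[0,0,0,0],[0,0,0,0]]' $c|grep -E "time|^force|grip|finger"; python3 tilt.py|grep side; done
```

```text
position: [0.4958, 0.0709, 0.02]
force: [-0.8, 0.6, -1.7]
finger_force: 9.7
time_s: 23.85
force: [-1.2, 2.9, 3.2]
grip_width: 0.0363
finger_force: 6.9
side [234.2 189.9] [(np.int32(288), array([242.8, 195.4]), 'ang', 35.6, 'rt', array([3.8, 6.4]))] 
time_s: 24.12
force: [-1.7, 4.4, 3.0]
grip_width: 0.0365
finger_force: 4.3
side [234.1 190.1] [(np.int32(276), array([242.9, 195.4]), 'ang', 36.3, 'rt', array([3.7, 6.4]))]
```

```bash
p="python3 -m pendant"; for k in 1 2 ; do $p '[[0,0,0,0],[0,0,0,0],[0,0,-0.5,0],[0,0,-0.5,0],[0,0,0,0]]' 0.577|grep -E "pos|^force|finger"; $p '[[0,0,0,0],[0,0,0,0]]' 0.5735|grep -E "time|pos|^force|grip|finger"; python3 tilt.py|grep side; done
```

```text
position: [0.4955, 0.0704, 0.0293]
force: [-0.5, 0.9, -1.4]
finger_force: 7.6
time_s: 24.8
position: [0.4954, 0.0705, 0.0289]
force: [-0.5, 0.7, 0.4]
grip_width: 0.0364
finger_force: 2.6
side [234.1 187.5] [(np.int32(289), array([242.3, 194.9]), 'ang', 49.1, 'rt', array([3.8, 6.4]))] 
position: [0.4955, 0.0708, 0.0395]
force: [0.1, -0.1, -2.8]
finger_force: 7.7
time_s: 25.48
position: [0.4954, 0.0709, 0.0391]
force: [-1.3, 1.0, -1.3]
grip_width: 0.0363
finger_force: 4.2
side [233.8 184.6] [(np.int32(283), array([241., 193.]), 'ang', 57.7, 'rt', array([3.7, 6.4]))]
```

```bash
p="python3 -m pendant"; for c in 0.573 0.572 0.571; do $p '[[0,0,0,0],[0,0,0,0]]' $c|grep -E "^force|grip|finger"; python3 tilt.py|grep side; done;  $p '[[0,0,0,0],[0,0,0,0],[0,0,-0.5,0],[0,0,-0.5,0],[0,0,0,0]]' 0.577|grep -E "time|pos|^force|finger"; python3 tilt.py|grep side
```

```text
force: [-0.6, 2.5, 0.3]
grip_width: 0.0361
finger_force: 4.1
side [233.7 184.7] [(np.int32(278), array([241.1, 192.9]), 'ang', 56.9, 'rt', array([3.6, 6.5]))] 
force: [-1.0, 1.7, 1.2]
grip_width: 0.0366
finger_force: 3.7
side [233.8 184.7] [(np.int32(282), array([241. , 192.8]), 'ang', 56.8, 'rt', array([3.6, 6.5]))] 
force: [-0.6, 2.3, 1.3]
grip_width: 0.0364
finger_force: 3.4
side [233.8 184.8] [(np.int32(284), array([241. , 192.8]), 'ang', 56.8, 'rt', array([3.7, 6.5]))] 
time_s: 26.8
position: [0.4957, 0.0705, 0.0495]
force: [1.2, 0.4, -4.3]
finger_force: 7.6
side [233.7 181.8] [(np.int32(269), array([240.3, 189.8]), 'ang', 62.3, 'rt', array([3.6, 6.3]))]
```

```bash
p="python3 -m pendant"; for c in 0.573 0.571; do $p '[[0,0,0,0],[0,0,0,0]]' $c|grep -E "^force|grip|finger"; python3 tilt.py|grep side; done
```

```text
force: [-1.6, 1.6, 2.0]
grip_width: 0.0365
finger_force: 2.2
side [233.6 181.9] [(np.int32(255), array([239.2, 189.6]), 'ang', 73.6, 'rt', array([3.6, 6.2]))] 
force: [-0.5, 2.0, 1.6]
grip_width: 0.0366
finger_force: 1.6
side [233.6 181.9] [(np.int32(265), array([239.1, 189.6]), 'ang', 69.8, 'rt', array([3.7, 6.1]))]
```

```bash
p="python3 -m pendant"; $p '[[0,0,0,0],[-0.4,0,0,0],[-0.4,0,0,0],[0,0,0,0]]' 0.576|grep -E "pos|^force|finger"; python3 tilt.py|grep side;  $p '[[-0.3,0,0,0],[-0.3,0,0,0],[0,0,0,0],[0,0,0,0]]' |grep -E "time|pos|^force|grip|finger"; python3 tilt.py|head -2; python3 rows.py
```

```text
position: [0.5002, 0.065, 0.0502]
force: [-6.8, 5.5, 21.2]
finger_force: 17.2
side [235.7 182.5] [(np.int32(228), array([240.9, 189.6]), 'ang', 78.7, 'rt', array([3.4, 6.2]))] 
time_s: 28.2
position: [0.504, 0.0606, 0.0514]
force: [-8.3, 4.8, 35.6]
grip_width: 0.0363
finger_force: 25.2
side [237.4 182.8] [(np.int32(243), array([242. , 189.5]), 'ang', 86.6, 'rt', array([3.8, 5.7]))] 
 [(0, [257.0, 191.0], 22), (15, [256.0, 195.0], 33), (30, [254.0, 199.0], 43), (45, [251.0, 201.0], 52), (60, [248.0, 202.0], 62), (75, [243.0, 202.0], 73), (90, [239.0, 200.0], 86)]
173 ..........................................
174 ..........................................
175 ..........................................
176 ..........................................
177 ..........................................
178 ..........................................
179 ..........................................
180 ..................#######.................
181 ................##########................
182 ................###########...............
183 ................###....#####..............
184 ..........
[... 829 characters left out ...]
..
202 .................#########................
203 ....................#.#.#.................
204 ..........................................
205 ..........................................
206 ..........................................
207 ..........................................
208 ..........................................
col0 221
0 0 [238.7 201.2]
0 0.025 [238.2 194.7]
0 0.04 [237.9 190.7]
0 0.055 [237.7 186.6]
0 0.076 [237.3 180.8]
-0.005 0 [240.1 201.8]
-0.005 0.025 [239.6 195.3]
-0.005 0.04 [239.4 191.3]
-0.005 0.055 [239.1 187.2]
-0.005 0.076 [238.7 181.4]
-0.01 0 [241.4 202.4]
-0.01 0.025 [241.  195.9]
-0.01 0.04 [240.8 191.9]
-0.01 0.055 [240.5 187.8]
-0.01 0.076 [240.2 182. ]
```

```bash
p="python3 -m pendant"; $p '[[0,0,-0.1,0],[0,0,-0.1,0],[0,0,0,0]]' 0.574|grep -E "time|pos|^force|grip|finger"; python3 tilt.py|grep side; $p '[[-0.3,0,0,0],[-0.3,0,-0.1,0],[0,0,0,0]]' 0.574|grep -E "pos|^force|grip|finger";python3 tilt.py|grep side; python3 rows.py
```

```text
time_s: 28.6
position: [0.5043, 0.06, 0.0523]
force: [-4.7, 2.2, 19.4]
grip_width: 0.0363
finger_force: 12.2
side [237.6 182.6] [(np.int32(239), array([242.5, 189.7]), 'ang', 83.1, 'rt', array([3.7, 5.9]))] 
position: [0.509, 0.0549, 0.0535]
force: [-5.0, 1.9, 20.1]
grip_width: 0.0365
finger_force: 12.6
side [239.6 183.1] [(np.int32(224), array([244.6, 190.1]), 'ang', 91.5, 'rt', array([3.7, 5.6]))] 
173 ..........................................
174 ..........................................
175 ........................#.................
176 ..........................................
177 ..........................................
178 ..........................................
179 ..........................................
180 ........................#.................
181 ..................########................
182 .................##########...............
183 ................############..............
184 ..............##.###...#####..............
185 ..............######...######.............
186 ..............###############.............
187 ..............##############......
[... 664 characters left out ...]
..
202 ................###########...............
203 ..................######..................
204 ..........................................
205 ..........................................
206 ..........................................
207 ..........................................
208 ..........................................
col0 223
0 0 [240.8 202.1]
0 0.025 [240.4 195.6]
0 0.04 [240.1 191.6]
0 0.055 [239.8 187.5]
0 0.076 [239.5 181.7]
-0.005 0 [242.2 202.7]
-0.005 0.025 [241.8 196.2]
-0.005 0.04 [241.5 192.2]
-0.005 0.055 [241.3 188.1]
-0.005 0.076 [240.9 182.3]
-0.01 0 [243.6 203.3]
-0.01 0.025 [243.2 196.8]
-0.01 0.04 [243.  192.8]
-0.01 0.055 [242.7 188.7]
-0.01 0.076 [242.4 182.9]
```

```bash
p="python3 -m pendant"; $p '[[0,0,-0.15,0],[0,0,-0.15,0],[0,0,0,0]]' 0.574|grep -E "time|pos|^force|grip|finger"; python3 tilt.py|grep side; $p '[[0,0,-0.1,0],[0,0,0,0]]' 0.5725|grep -E "pos|^force|grip|finger";python3 tilt.py|grep side; python3 rows.py
```

```text
time_s: 29.35
position: [0.5086, 0.055, 0.0551]
force: [-0.2, -0.3, 1.9]
grip_width: 0.0363
finger_force: 0.8
side [239.4 182.6] [(np.int32(236), array([244.1, 190.1]), 'ang', 92.8, 'rt', array([3.9, 5.5]))] 
position: [0.5079, 0.0553, 0.0556]
force: [-0.1, 0.6, 0.2]
grip_width: 0.0368
finger_force: 0.0
side [239.2 182.5] [(np.int32(240), array([244.4, 190.3]), 'ang', 96.8, 'rt', array([3.8, 5.4]))] 
173 ..........................................
174 ........................#.................
175 ........................#.................
176 ..........................................
177 ..........................................
178 ..........................................
179 ..........................................
180 ........................#.................
181 ....................#####.................
182 ..................#########...............
183 ..................###########.............
184 ..............#...############............
185 ..............#..#####....###.............
186 ..............#.######.#######............
187 ..............################....
[... 664 characters left out ...]
..
202 ................######...#................
203 .................#########................
204 .....................#....................
205 ..........................................
206 ..........................................
207 ..........................................
208 ..........................................
col0 223
0 0 [240.5 202.1]
0 0.025 [240.1 195.6]
0 0.04 [239.8 191.6]
0 0.055 [239.5 187.5]
0 0.076 [239.1 181.7]
-0.005 0 [241.9 202.7]
-0.005 0.025 [241.5 196.2]
-0.005 0.04 [241.2 192.2]
-0.005 0.055 [241.  188.1]
-0.005 0.076 [240.6 182.3]
-0.01 0 [243.3 203.3]
-0.01 0.025 [242.9 196.8]
-0.01 0.04 [242.6 192.8]
-0.01 0.055 [242.4 188.7]
-0.01 0.076 [242.1 182.9]
```

```bash
p="python3 -m pendant"; $p '[[0,0,0,0],[0,0,0,0],[0,0,0,0]]' 0.5725|grep -E "time|pos|^force|grip|finger"; python3 tilt.py|grep side; $p '[[-0.3,0,0,0],[-0.3,0,0,0],[0,0,0,0]]' 0.571|grep -E "pos|^force|grip|finger";python3 tilt.py|grep side; python3 rows.py
```

```text
time_s: 30.02
position: [0.5079, 0.0553, 0.0558]
force: [0.1, -0.5, 1.1]
grip_width: 0.0361
finger_force: 0.2
side [239.2 182.4] [(np.int32(223), array([245.5, 189.6]), 'ang', 94.6, 'rt', array([4.1, 4.4]))] 
position: [0.5129, 0.0501, 0.0561]
force: [0.1, -1.2, 0.9]
grip_width: 0.0368
finger_force: 0.8
side [241.3 183.1] [(np.int32(246), array([247.3, 191.8]), 'ang', 112.1, 'rt', array([4.4, 4.9]))] 
174 ..........................................
175 ..........................................
176 ..........................................
177 ........................#.................
178 ........................#.................
179 ........................#.................
180 ........................#.................
181 ........................#.................
182 ........................#.................
183 ..........................................
184 ..............#...........................
185 ..............#.......##..................
186 ..............#......######...............
187 ..............#....##########.............
188 ..............#...############...
[... 665 characters left out ...]
..
203 ..............##.#.#....#.................
204 ...............###..#.....................
205 .................##..#...#................
206 ..................##.##...................
207 ..........................................
208 ..........................................
209 ..........................................
col0 225
0 0 [242.1 202.9]
0 0.025 [241.7 196.3]
0 0.04 [241.5 192.3]
0 0.055 [241.2 188.2]
0 0.076 [240.9 182.4]
-0.005 0 [243.5 203.5]
-0.005 0.025 [243.1 196.9]
-0.005 0.04 [242.9 192.9]
-0.005 0.055 [242.7 188.8]
-0.005 0.076 [242.3 183. ]
-0.01 0 [244.9 204.1]
-0.01 0.025 [244.6 197.5]
-0.01 0.04 [244.3 193.5]
-0.01 0.055 [244.1 189.5]
-0.01 0.076 [243.8 183.6]
```

```bash
p="python3 -m pendant"; $p '[[0,0,0,0],[0,0,0,0],[0,0,0,0],[0,0,0,0]]' 0.62 25|grep -E "time|pos|^force|grip|finger"; $p '[[0,0,-0.5,0],[0,0,-0.5,0],[0,0,0,0]]' |grep -E "pos|^force|grip|finger";python3 tilt.py|grep side; python3 - <<'E'
from h import *
s=r.get_state()
c=snap("side","pics/s7.png"); u,v=map(int,proj(c,s["position"]))
a=cv2.resize(c["image"][v-35:v+35,u-35:u+45,::-1],(640,560),interpolation=cv2.INTER_CUBIC)
cv2.imwrite("pics/s7c.png",a); print(u,v)
E
```

```text
time_s: 30.85
position: [0.5115, 0.0508, 0.0557]
force: [-0.6, -0.3, -0.9]
grip_width: 0.0324
finger_force: 0.0
position: [0.5125, 0.0507, 0.0669]
force: [-0.1, 0.4, 0.3]
grip_width: 0.0329
finger_force: 0.0
side [241.  179.9] [] 
241 185
```

View pics/s7c.png

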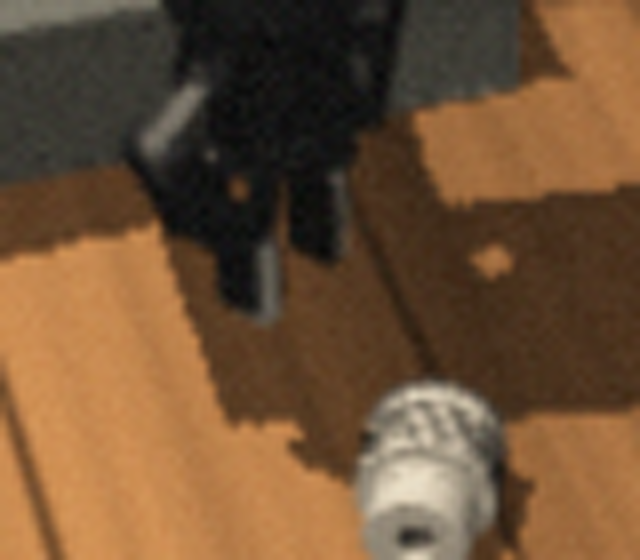

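The picture shows the chuck lying with its hole end toward the camera (hole at about (410,535) in the crop) and the gripper empty. It tipped over once the grip went slack, so this time I'll clamp as soon as it is upright. Relocating now.

```bash
p="python3 -m pendant"; $p '[[2,0,-3,0],[3,0,-3,0],[3,0,-2,0],[0,0,0,0]]' 0.2 20|grep -E "time|pos"
sed -i 's/^loc("top".*/loc("top",[.53,.0,.025]);loc("side",[.53,0,.025])/' loc.py; python3 loc.py|sed 's/np.float64//g'; python3 - <<'E'
from h import *
print(delta([.53,0,.1]))
E
```

```text
time_s: 31.58
position: [0.4593, 0.1148, 0.1482]
top 357 [263.3 224.8] [ 0.5442 -0.0137] yaw 65.2 ext -0.0357 0.0407 -0.0253 0.0241
[((-0.04), (-0.0009), (0.0194)), ((-0.03), (-0.0004), (0.0363)), ((-0.02), (-0.0004), (0.0388)), ((-0.01), (0.0008), (0.0466)), ((0.0), (0.0008), (0.0441)), ((0.01), (-0.0013), (0.048)), ((0.02), (-0.0006), (0.0467)), ((0.03), (-0.0), (0.0324)), ((0.04), (0.0019), (0.013))]
side 346 [259.2 209.3] [ 0.5437 -0.0179] yaw 68.9 ext -0.0482 0.0483 -0.0234 0.0237
[((-0.04), (0.0007), (0.0326)), ((-0.03), (-0.0), (0.0355)), ((-0.02), (-0.0006), (0.0443)), ((-0.01), (-0.0002), (0.0448)), ((0.0), (0.0007), (0.0451)), ((0.01), (0.0012), (0.045)), ((0.02), (-0.0007), (0.0454)), ((0.03), (-0.0013), (0.0432)), ((0.04), (-0.0009), (0.0374))]
(array([-13.05,  -1.89,   4.61]), 0.0, 'j6 -0.60')
```

```bash
p="python3 -m pendant"; $p '[[-2.5,0,0,7],[-2.5,0,0,7],[-2.5,0,0,7],[-2.5,0,0,7],[-2,0,0,7]]' 0.2 20|grep pos; $p '[[0,0,0,7],[0,0,0,7],[0,0,0,7],[0,0,0,7],[0,0,0,0]]'|grep -E "pos|rot"; python3 - <<'E'
from h import *
print(delta([.5329,-.0382,.07],np.radians(155.2)))
E
python3 loc.py|grep yaw
```

```text
position: [0.5147, 0.0031, 0.1441]
position: [0.5132, 0.0046, 0.1439]
ee_rot: [[0.404, 0.915, -0.002], [0.915, -0.404, -0.0], [-0.001, -0.002, -1.0]]
(array([-3.12,  3.54,  7.39]), 1.0, 'j6 0.29')
side 302 [244.4 159.4] [0.5679 0.2264] yaw 121.5 ext -0.0807 0.0523 -0.0408 0.0517
side 353 [259.1 209.1] [ 0.5437 -0.0172] yaw 69.9 ext -0.0488 0.0476 -0.0239 0.0235
```

```bash
p="python3 -m pendant"; $p '[[-1.5,1.8,2,1],[-1.6,1.75,2,0],[0,0,2,0],[0,0,1.4,0],[0,0,0,0]]'|grep pos;  $p '[[0,0,0,0],[0,0,0,0]]'|grep pos; python3 - <<'E'
from h import *
print(delta([.5329,-.0382,.0075],np.radians(155.2)))
E
```

```text
position: [0.5309, -0.0373, 0.0682]
position: [0.5334, -0.0371, 0.0717]
(array([-0.12, -0.  ,  6.42]), 0.4, 'j6 0.23')
```

```bash
p="python3 -m pendant"; sed -i 's/^g=p0-R\[:,2\]\*.0175; ax=R/g=p0-R[:,2]*.0175; ax=-R/' tilt.py; $p '[[-0.1,0,2.5,0],[0,0,2.2,0],[0,0,1.7,0],[0,0,0,0],[0,0,0,0]]'|grep pos; $p '[[0,0,0,0],[0,0,0,0],[0,0,0,0],[0,0,0,0]]' 0.6 20|grep -E "pos|^force|grip|fing"
for c in 0.58 0.572 0.567; do $p '[[0,0,0,0],[0,0,0,0]]' $c|grep -E "time|grip|fing"; done
```

```text
position: [0.5327, -0.0377, 0.0077]
position: [0.5339, -0.0383, 0.0087]
force: [-0.7, -1.3, 6.8]
grip_width: 0.0376
finger_force: 20.1
time_s: 34.12
grip_width: 0.0377
finger_force: 20.2
time_s: 34.28
grip_width: 0.0376
finger_force: 20.2
time_s: 34.45
grip_width: 0.038
finger_force: 20.2
```

```bash
p="python3 -m pendant"; $p '[[0,0,-0.6,0],[0,0,-0.6,0]]' 0.567|grep -E "^force|fing"
for c in 0.559 0.557 0.555; do $p '[[0,0,0,0],[0,0,0,0]]' $c|grep -E "time|^force|grip|finger"; python3 tilt.py|grep -A1 side; done
```

```text
force: [0.5, 0.3, -4.8]
finger_force: 22.0
time_s: 34.78
force: [0.2, 0.1, -5.3]
grip_width: 0.0377
finger_force: 20.6
side [257.3 211.4] [(np.int32(243), array([257.3, 210.8]), 'ang', 42.9, 'rt', array([4.6, 4.6]))] 
 [(0, [260.0, 196.0], 101), (15, [260.0, 201.0], 107), (30, [260.0, 207.0], 121), (45, [260.0, 212.0], 24), (60, [259.0, 218.0], 74), (75, [259.0, 224.0], 84), (90, [258.0, 228.0], 88)]
time_s: 35.05
force: [-1.6, 0.4, -5.6]
grip_width: 0.038
finger_force: 17.1
side [257.3 211.6] [(np.int32(243), array([257.1, 211.1]), 'ang', 146.3, 'rt', array([4.5, 4.6]))] 
 [(0, [260.0, 196.0], 101), (15, [260.0, 201.0], 107), (30, [260.0, 207.0], 121), (45, [260.0, 213.0], 24), (60, [259.0, 218.0], 74), (75, [259.0, 224.0], 84), (90, [258.0, 228.0], 88)]
time_s: 35.32
force: [-0.0, 0.1, -5.2]
grip_width: 0.0379
finger_force: 13.8
side [257.4 211.5] [(np.int32(257), array([257.5, 210.8]), 'ang', 71.8, 'rt', array([4.7, 4.8]))] 
 [(0, [260.0, 196.0], 101), (15, [260.0, 201.0], 107), (30, [260.0, 207.0], 121), (45, [260.0, 213.0], 24), (60, [259.0, 218.0], 74), (75, [259.0, 224.0], 84), (90, [258.0, 228.0], 88)]
```

```bash
p="python3 -m pendant"; cat > ext.py <<'E'
from h import *
s=r.get_state();R=np.array(s["ee_rot"]);g=np.array(s["position"])-R[:,2]*.0175
c=r.camera("side"); im=c["image"].astype(int);q=proj(c,g)
m=(((im.max(2)-im.min(2))<0.25*im.max(2))&(im.max(2)>80)).astype(np.uint8)
k,l,st,ce=cv2.connectedComponentsWithStats(m)
for i in range(1,k):
    if st[i,4]>60 and np.hypot(*(ce[i]-q))<30: print("grip px",q.round(1),"rows",st[i,1],st[i,1]+st[i,3],"cols",st[i,0],st[i,0]+st[i,2],"n",st[i,4],ce[i].round(1))
E
for c in 0.553 0.5515 0.550; do $p '[[0,0,0,0],[0,0,0,0]]' $c|grep -E "time|^force|finger"; python3 ext.py; done
```

```text
time_s: 35.58
force: [0.1, 0.2, -5.0]
finger_force: 10.8
grip px [257.4 211.5] rows 200 220 cols 248 264 n 220 [256.7 210.1]
time_s: 35.8
force: [0.6, 0.3, -4.8]
finger_force: 8.6
grip px [257.4 211.5] rows 200 220 cols 248 264 n 229 [256.6 210. ]
time_s: 36.02
force: [-0.6, -1.1, -1.3]
finger_force: 0.8
grip px [257.5 211.4] rows 201 220 cols 248 267 n 242 [257.6 210.6]
```

```bash
p="python3 -m pendant"; for k in 1 2; do $p '[[0,0,0,0],[0,0,0,0],[0,0,-0.5,0],[0,0,-0.5,0],[0,0,0,0]]' 0.554|grep -E "pos|^force|finger"; $p '[[0,0,0,0],[0,0,0,0]]' 0.5505|grep -E "time|pos|^force|grip|finger"; python3 ext.py; done
```

```text
position: [0.5333, -0.0381, 0.0304]
force: [-1.7, -2.0, -0.0]
finger_force: 1.2
time_s: 36.65
position: [0.533, -0.0384, 0.0298]
force: [-1.1, -3.0, 4.1]
grip_width: 0.0383
finger_force: 2.3
grip px [257.5 208.7] rows 199 221 cols 248 267 n 259 [257.6 210.6]
position: [0.5329, -0.0377, 0.0399]
force: [-0.2, -1.0, 0.6]
finger_force: 0.9
time_s: 37.28
position: [0.5325, -0.0378, 0.0393]
force: [-1.5, -2.9, 1.5]
grip_width: 0.0382
finger_force: 1.4
grip px [257.2 206. ] rows 199 222 cols 247 267 n 272 [257.5 211. ]
```

```bash
p="python3 -m pendant"; $p '[[0,0,0,0],[0,0,0,0]]' 0.557|grep -E "time|pos|^force|grip|finger"; python3 ext.py;  cat > com.py <<'E'
from h import *
s=r.get_state();R=np.array(s["ee_rot"]);g=np.array(s["position"])-R[:,2]*.0175;c=r.camera("side")
f=R[:,0]*[1,1,0]
for th in(0,20,40,60,75,90,105):
    t=np.radians(th);d=f*np.cos(t)-[0,0,np.sin(t)]; n=f*np.sin(t)+[0,0,np.cos(t)]
    e=np.array([0,0,0])
    side=np.cross(d,n)
    pts=[]
    for x,rr in((-9,19),(13,19),(13,25),(43,25),(49,20),(67,11)):
        for a in np.linspace(0,2*np.pi,40): pts.append(proj(c,g+d*x/1e3+(n*np.cos(a)+side*np.sin(a))*rr/1e3))
    P=np.array(pts);hull=cv2.convexHull(P.astype(np.float32));M=cv2.moments(hull)
    print(th,"rows",P[:,1].min().round(),P[:,1].max().round(),"cols",P[:,0].min().round(),P[:,0].max().round(),"cen",round(M["m10"]/M["m00"],1),round(M["m01"]/M["m00"],1))
E
python3 com.py
```

```text
time_s: 37.5
position: [0.5326, -0.038, 0.0392]
force: [-0.9, -2.3, 2.5]
grip_width: 0.0377
finger_force: 1.7
grip px [257.2 206. ] rows 201 222 cols 248 267 n 265 [257.5 211.4]
0 rows 187.0 213.0 cols 249.0 268.0 cen 258.4 200.5
20 rows 192.0 214.0 cols 249.0 268.0 cen 258.4 202.8
40 rows 197.0 215.0 cols 249.0 268.0 cen 258.3 205.8
60 rows 198.0 219.0 cols 249.0 267.0 cen 258.0 209.0
75 rows 198.0 222.0 cols 248.0 267.0 cen 257.7 210.6
90 rows 199.0 227.0 cols 248.0 267.0 cen 257.4 212.5
105 rows 200.0 230.0 cols 248.0 266.0 cen 257.1 214.2
```

```bash
p="python3 -m pendant"; $p '[[0,0,0,0],[0,0,0,0]]' 0.562|grep -E "time|pos|^force|grip|finger"; $p '[[0,0,0,0],[0,0,-0.4,0],[0,0,-0.4,0],[0,0,0,0]]' 0.565|grep -E "time|pos|^force|grip|finger"; python3 ext.py; python3 com.py
```

```text
time_s: 37.77
position: [0.5327, -0.038, 0.0392]
force: [-0.5, -2.1, 1.9]
grip_width: 0.0376
finger_force: 1.8
time_s: 38.1
position: [0.5333, -0.0377, 0.048]
force: [-0.1, -0.3, 0.1]
grip_width: 0.0371
finger_force: 0.0
grip px [257.4 203.4] rows 199 224 cols 248 267 n 273 [256.7 212.7]
0 rows 185.0 211.0 cols 249.0 268.0 cen 258.5 198.0
20 rows 189.0 211.0 cols 249.0 268.0 cen 258.5 200.3
40 rows 194.0 213.0 cols 249.0 268.0 cen 258.4 203.3
60 rows 196.0 217.0 cols 249.0 268.0 cen 258.1 206.5
75 rows 196.0 220.0 cols 248.0 267.0 cen 257.8 208.1
90 rows 196.0 224.0 cols 248.0 267.0 cen 257.5 210.0
105 rows 197.0 227.0 cols 248.0 267.0 cen 257.2 211.8
```

```bash
sed 's/q=proj.*/q=proj(c,[.54,-.025,.03])/;s/-14,/-20,/' rows.py > rows2.py; python3 rows2.py|head -43; python3 loc.py|grep yaw
```

```text
189 ..........................................
190 ..........................................
191 ..........................................
192 ..........................................
193 ..........................................
194 ..........................................
195 ..........................................
196 ..........................................
197 ..........................................
198 ..........................................
199 ..........................................
200 ......##.......####.......................
201 ......##.....########..#..................
202 ......##.......#..####.##.................
203 ......##..........####.##.................
204 ......##.........#.....##.................
205 ......##..........#..#.##.................
206 ......##....#..##.##.#.##.................
207 ......##..##########...##.................
208 ......##.############..##.................
209 .......#.############..##.................
210 .......##################.................
211 .......################...................
212 .......########
[... 266 characters left out ...]
 .......####...########....................
219 .......#####..######......................
220 ........############......................
221 .........##########.......................
222 ..........#########.......................
223 ...........#######........................
224 ..........................................
225 ..........................................
226 ..........................................
227 ..........................................
228 ..........................................
229 ..........................................
230 ..........................................
col0 242
side 379 [256.8 210.8] [ 0.5357 -0.0217] yaw 71.8 ext -0.0494 0.0454 -0.0254 0.0294
```

The chuck slipped back down because my firm setting was too weak this time. I'll clear the view, relocate it and redo the sequence with a proper 20 N firm stage.

```bash
p="python3 -m pendant"; $p '[[0,0,-1,0],[-1,0,-3,0],[-3.5,0,-2,0],[-3.5,0,0,0],[0,0,0,0]]' 0.2 20|grep -E "time|pos"
python3 loc.py|sed 's/np.float64//g'
```

```text
time_s: 38.77
position: [0.4988, -0.115, 0.1092]
top 177 [260.8 224. ] [ 0.5464 -0.0065] yaw 176.2 ext -0.0217 0.0314 -0.0203 0.0205
[((-0.02), (0.0005), (0.0262)), ((-0.01), (-0.0001), (0.0405)), ((0.0), (0.0002), (0.0405)), ((0.01), (-0.0012), (0.0296)), ((0.02), (-0.0002), (0.0229)), ((0.03), (0.0075), (0.0029))]
side 375 [258.2 211.1] [ 0.5387 -0.0244] yaw 62.0 ext -0.0493 0.0479 -0.0282 0.0259
[((-0.04), (0.0015), (0.0335)), ((-0.03), (0.0004), (0.0391)), ((-0.02), (0.0001), (0.0448)), ((-0.01), (0.0013), (0.0458)), ((0.0), (-0.0011), (0.0542)), ((0.01), (-0.0006), (0.051)), ((0.02), (-0.0013), (0.0466)), ((0.03), (0.0003), (0.0469)), ((0.04), (-0.0004), (0.0408))]
```

```bash
p="python3 -m pendant"; $p '[[-3.5,0,0,0],[-3.5,0,0,0],[0,0,0,0]]'|grep -E "time|pos"
python3 loc.py|sed 's/np.float64//g'; python3 loc.py|grep yaw; python3 - <<'E'
from h import *
print(delta([.5329,-.0382,.07],np.radians(155.2)))
E
```

```text
time_s: 39.12
position: [0.4693, -0.1774, 0.1072]
top 341 [265.6 226.7] [ 0.5389 -0.0206] yaw 56.4 ext -0.036 0.038 -0.0237 0.0246
[((-0.04), (0.0028), (0.0104)), ((-0.03), (-0.0006), (0.0352)), ((-0.02), (-0.0), (0.036)), ((-0.01), (0.0005), (0.0481)), ((0.0), (-0.0004), (0.0424)), ((0.01), (0.0015), (0.0457)), ((0.02), (-0.002), (0.0434)), ((0.03), (0.0003), (0.0313)), ((0.04), (0.0009), (0.0145))]
side 156 [266.5 147.9] [0.6564 0.2694] yaw 75.4 ext -0.0765 0.1074 -0.0139 0.0106
[((-0.04), (0.0004), (0.02)), ((-0.03), (-0.0003), (0.0201)), ((-0.02), (-0.0006), (0.0202)), ((-0.01), (-0.001), (0.02)), ((0.0), (0.0015), (0.0137)), ((0.01), (0.0011), (0.0135)), ((0.02), (-0.0013), (0.0238)), ((0.03), (-0.0035), (0.0208)), ((0.04), (-0.0021), (0.0175))]
top 341 [265.6 226.7] [ 0.5389 -0.0206] yaw 56.4 ext -0.036 0.038 -0.0237 0.0246
side 155 [266.5 148. ] [0.6563 0.2688] yaw 75.3 ext -0.0811 0.108 -0.0139 0.0122
(array([14.87,  0.07,  3.72]), 0.3, 'j6 -0.06')
```

```bash
p="python3 -m pendant"; python3 - <<'E'
from h import *
print(delta([.5245,-.0423,.07],np.radians(146.4)))
E
```

```text
(array([14.15, -0.53,  3.72]), 9.1, 'j6 -0.06')
```

```bash
p="python3 -m pendant"; $p '[[3.6,-0.13,0,0],[3.6,-0.13,0,0],[3.5,-0.13,0,0],[3.45,-0.14,1,4.5],[0,0,1.5,4.6]]'|grep pos;  $p '[[0,0,1,0],[0,0,0,0],[0,0,0,0]]'|grep -E "pos|time"; python3 - <<'E'
from h import *
print(delta([.5245,-.0423,.0075],np.radians(146.4)))
E
```

```text
position: [0.5279, -0.0372, 0.0833]
time_s: 39.98
position: [0.5233, -0.043, 0.0716]
(array([0.13, 0.08, 6.41]), 0.2, 'j6 0.37')
```

```bash
p="python3 -m pendant"; $p '[[0.1,0.1,2.6,0],[0,0,2.2,0],[0,0,1.6,0],[0,0,0,0],[0,0,0,0]]'|grep pos; $p '[[0,0,0,0],[0,0,0,0],[0,0,0,0],[0,0,0,0]]' 0.62 20|grep -E "pos|^force|grip|fing"
$p '[[0,0,-0.6,0],[0,0,-0.6,0],[0,0,0,0]]' |grep -E "pos|^force|grip|fing"
for c in 0.568 0.560 ; do $p '[[0,0,0,0]]' $c|grep -E "time|^force|grip|fing"; done; python3 com.py; python3 ext.py
```

```text
position: [0.5251, -0.0438, 0.0083]
position: [0.5262, -0.0436, 0.0095]
force: [-2.0, -2.2, 7.4]
grip_width: 0.0368
finger_force: 19.6
position: [0.5263, -0.0432, 0.0213]
force: [0.4, -0.5, -4.6]
grip_width: 0.0364
finger_force: 20.6
time_s: 41.07
force: [0.1, -0.4, -5.7]
grip_width: 0.0366
finger_force: 13.6
time_s: 41.15
force: [-0.2, -1.3, -0.5]
grip_width: 0.0369
finger_force: 1.8
0 rows 194.0 220.0 cols 248.0 269.0 cen 258.0 207.4
20 rows 199.0 221.0 cols 248.0 268.0 cen 257.9 209.9
40 rows 204.0 222.0 cols 248.0 268.0 cen 257.8 212.7
60 rows 205.0 226.0 cols 247.0 267.0 cen 257.0 215.7
75 rows 205.0 229.0 cols 247.0 266.0 cen 256.3 217.4
90 rows 206.0 233.0 cols 246.0 265.0 cen 255.7 219.2
105 rows 207.0 236.0 cols 246.0 264.0 cen 255.0 220.9
grip px [255.5 213. ] rows 203 221 cols 246 264 n 210 [255.3 212.1]
```

```bash
p="python3 -m pendant"; for k in 1 2; do $p '[[0,0,0,0],[0,0,0,0],[0,0,-0.5,0],[0,0,-0.5,0],[0,0,0,0]]' 0.62|grep -E "pos|^force|grip|finger"; $p '[[0,0,0,0]]' 0.567|grep -E "^force|finger";  $p '[[0,0,0,0]]' 0.562|grep -E "time|^force|grip|finger"; python3 ext.py; done
```

```text
position: [0.5261, -0.0431, 0.0309]
force: [1.0, 0.6, -5.2]
grip_width: 0.0362
finger_force: 20.7
force: [-0.1, 0.3, -2.8]
finger_force: 3.7
time_s: 41.83
force: [-0.1, -0.8, -0.6]
grip_width: 0.0374
finger_force: 0.4
grip px [255.5 210.1] rows 201 218 cols 249 265 n 183 [256.4 209.8]
position: [0.5259, -0.0431, 0.0409]
force: [0.2, 0.2, -5.7]
grip_width: 0.0364
finger_force: 20.8
force: [-0.9, -2.0, 0.3]
finger_force: 1.2
time_s: 42.47
force: [-0.5, -0.9, -0.5]
grip_width: 0.0374
finger_force: 1.0
grip px [255.4 207.4] rows 200 218 cols 249 265 n 201 [256.4 208.7]
```

```bash
p="python3 -m pendant"; $p '[[0,0,0,0],[0,0,0,0],[0,0,-0.5,0],[0,0,-0.4,0],[0,0,0,0]]' 0.62|grep -E "pos|^force|grip|finger"; $p '[[0,0,0,0]]' 0.568|grep -E "^force|finger";  $p '[[0,0,0,0]]' 0.565|grep -E "time|^force|grip|finger"; python3 ext.py;  $p '[[0,0,0,0],[0,0,0,0]]' 0.62|grep -E "time|^force|grip|finger"; python3 com.py
```

```text
position: [0.5259, -0.043, 0.0498]
force: [0.6, 0.3, -5.2]
grip_width: 0.0362
finger_force: 20.9
force: [-0.3, -1.2, 1.2]
finger_force: 1.9
time_s: 43.1
force: [-0.8, -1.6, 0.4]
grip_width: 0.037
finger_force: 1.2
grip px [255.4 204.9] rows 197 220 cols 249 264 n 218 [256.3 207.3]
time_s: 43.32
force: [-0.3, -2.6, 3.1]
grip_width: 0.0357
finger_force: 21.0
0 rows 186.0 213.0 cols 248.0 269.0 cen 257.9 199.4
20 rows 191.0 213.0 cols 248.0 269.0 cen 257.9 201.9
40 rows 196.0 214.0 cols 248.0 268.0 cen 257.8 204.8
60 rows 197.0 219.0 cols 247.0 267.0 cen 256.9 207.9
75 rows 197.0 222.0 cols 247.0 266.0 cen 256.2 209.5
90 rows 198.0 226.0 cols 246.0 265.0 cen 255.6 211.4
105 rows 199.0 229.0 cols 245.0 265.0 cen 254.9 213.1
```

```bash
p="python3 -m pendant"; $p '[[0.4,0,-0.1,0],[0.4,0,-0.05,0],[0.4,0,0,0],[0,0,0,0]]'|grep -E "pos|^force|grip|finger"; python3 ext.py; python3 com.py|tail -4; $p '[[0.4,0,0,0],[0.4,0,0,0],[0,0,0,0]]'|grep -E "time|pos|^force|grip|finger"; python3 ext.py; python3 com.py|tail -4
```

```text
position: [0.5329, -0.0332, 0.0519]
force: [-3.0, -3.9, 13.6]
grip_width: 0.0365
finger_force: 23.9
grip px [256.7 201.3] rows 194 218 cols 250 265 n 244 [257.3 205.1]
60 rows 194.0 215.0 cols 248.0 268.0 cen 258.2 204.4
75 rows 194.0 218.0 cols 248.0 267.0 cen 257.5 206.0
90 rows 194.0 222.0 cols 248.0 266.0 cen 256.9 207.9
105 rows 195.0 225.0 cols 247.0 266.0 cen 256.2 209.6
time_s: 44.05
position: [0.5371, -0.0264, 0.0523]
force: [-5.1, -3.5, 18.5]
grip_width: 0.036
finger_force: 31.0
grip px [257.5 199.3] rows 192 217 cols 251 266 n 272 [257.9 204.2]
60 rows 192.0 213.0 cols 249.0 269.0 cen 258.9 202.4
75 rows 192.0 216.0 cols 249.0 268.0 cen 258.3 204.0
90 rows 192.0 220.0 cols 248.0 267.0 cen 257.6 205.9
105 rows 193.0 223.0 cols 247.0 266.0 cen 257.0 207.6
```

```bash
p="python3 -m pendant"; $p '[[0.4,0,0,0],[0.3,0,0,0],[0,0,0,0]]'|grep -E "pos|^force|grip|finger"; $p '[[0,0,0,0],[0,0,0,0],[0,0,-0.5,-7],[0,0,-1,-7],[0,0,0,-7]]' 0.8 40|grep -E "time|pos|^force|grip|finger"; $p '[[0,0,0,-7],[0,0,0,-7],[0,0,0,-7],[0,0,0,-7],[0,0,0,-7]]'|grep rot;  $p '[[0,0,0,-7],[0,0,0,-7],[0,0,0,0]]'|grep -E "time|rot|^force"; python3 tilt.py|head -2; python3 rows.py
```

```text
position: [0.5406, -0.021, 0.0527]
force: [-5.8, -3.5, 23.1]
grip_width: 0.0357
finger_force: 39.3
time_s: 44.82
position: [0.5407, -0.0203, 0.0664]
force: [0.6, 0.1, -4.8]
grip_width: 0.0354
finger_force: 46.9
ee_rot: [[-0.387, 0.922, -0.002], [0.922, 0.387, 0.001], [0.002, -0.001, -1.0]]
time_s: 45.48
ee_rot: [[-0.597, 0.802, -0.002], [0.802, 0.597, 0.001], [0.002, -0.001, -1.0]]
force: [-1.2, 0.2, -5.0]
side [257.7 194.1] [(np.int32(169), array([255.2, 201.7]), 'ang', 117.4, 'rt', array([3.9, 6.2]))] 
 [(0, [239.0, 185.0], 25), (15, [240.0, 190.0], 12), (30, [242.0, 196.0], 175), (45, [245.0, 201.0], 153), (60, [249.0, 205.0], 129), (75, [253.0, 209.0], 106), (90, [258.0, 212.0], 89)]
184 ..........................................
185 ..........................................
186 .........................#................
187 .........................#................
188 .................#........................
189 .................##......#................
190 .................###.....#................
191 ................#####....#................
192 ................#####..
[... 957 characters left out ...]
..
213 ..........................................
214 ..........................................
215 ..........................................
216 ..........................................
217 ..........................................
218 ..........................................
219 ..........................................
col0 241
0 0 [258.4 216.6]
0 0.025 [258.2 210. ]
0 0.04 [258.1 206. ]
0 0.055 [258.  201.8]
0 0.076 [257.9 196. ]
-0.005 0 [259.8 217.3]
-0.005 0.025 [259.7 210.7]
-0.005 0.04 [259.6 206.7]
-0.005 0.055 [259.5 202.6]
-0.005 0.076 [259.4 196.7]
-0.01 0 [261.2 218. ]
-0.01 0.025 [261.1 211.4]
-0.01 0.04 [261.  207.4]
-0.01 0.055 [261.  203.3]
-0.01 0.076 [260.9 197.4]
```

```bash
cat > grey.py <<'E'
from h import *
s=r.get_state();c=r.camera("side");im=c["image"].astype(int);q=proj(c,s["position"]).astype(int)
print("cols from",q[0]-15)
for v in range(q[1]-10,q[1]+20):
    print(v,' '.join(("%2d"%(im[v,u].max()//4)+("*" if im[v,u].max()-im[v,u].min()>.3*im[v,u].max() else " ")) for u in range(q[0]-15,q[0]+16)))
E
python3 grey.py
```

```text
cols from 242
188  4   5   6   4   3   4   4   4*  5  13  22* 21   8   5   6  13  24  17  11   4   5   4   6  10  21  15* 17* 19* 20* 19* 19*
189  3*  4   5   5   4   4   5   5   4   8  11  10   5   4   6  15  29  28  22   8   5   4   3  11  21  15* 17* 17* 19* 19* 18*
190  5   3   5   5   4   4   5   4   4   5   5   6   6   5   6  16  30  29  27  18   5   4   5  11  19  17* 17* 17* 18* 19* 19*
191  8*  3*  6   5   5   4   4   6   5   6   5   4   5*  5   8  16  28  30  29  24   7   4   4* 11  22  16* 17* 19* 19* 17* 18*
192 13*  7   4   6   6   5   3   5   4   4   4   5   5   5   8  19  29  30  28  24   8   3*  4  10  22  18* 18* 18* 17* 19* 17*
193 19* 13*  9*  6*  5   5   4   4   4   4   6   5   5   7  10  18  29  30  28  22   8   4*  5  11  22  19* 18* 19* 19* 18* 19*
194 22* 23* 20* 16* 13*  8   6   5   5   5   4   4   7  11  16  20  29  29  27  21   7   3   5   9  19  18* 16* 17* 18* 18* 18*
195 21* 23* 24* 23* 24* 17* 11   6   4   6   6   5   9  21  22  20  29  29  27  21  11   7   5   9  18* 16* 17* 17* 18* 20* 19*
196 22* 21* 24* 25* 27* 26  23  10   5   3   4   5  12  25  23
[... 2053 characters left out ...]
 21  14  15  15* 20* 22* 21* 21* 17* 13* 14* 19* 19* 18* 19*
213 49* 48* 48* 49* 49* 48* 47* 45* 40* 21* 17* 16* 17* 15  18  15* 22* 17* 20* 22* 21* 21* 21* 21* 21* 14* 12* 17* 18* 17* 18*
214 48* 49* 49* 49* 49* 49* 48* 47* 42* 24* 24* 24* 22* 22* 23* 21* 23* 23* 23* 23* 22* 21* 20* 21* 19* 15* 12* 15* 17* 19* 17*
215 48* 48* 48* 48* 49* 49* 49* 48* 43* 30* 24* 23* 23* 24* 25* 23* 24* 23* 22* 22* 21* 21* 21* 21* 21* 20* 14* 14* 18* 18* 18*
216 48* 48* 48* 49* 49* 49* 49* 48* 46* 41* 25* 24* 24* 24* 25* 25* 24* 22* 22* 22* 22* 22* 21* 20* 20* 20* 16* 12* 15* 18* 18*
217 48* 49* 48* 48* 49* 49* 49* 48* 47* 43* 32* 31* 24* 25* 24* 24* 23* 24* 22* 22* 23* 21* 21* 20* 22* 21* 19* 14* 13* 17* 21*
```

The chuck is firmly held and the silhouette is symmetric about col 255, so its axis is vertical to within a few degrees. I'll lift it smoothly.

```bash
p="python3 -m pendant"; $p '[[0,0,0,0],[0,0,-0.7,0],[0,0,-1.4,0],[0,0,-2,0],[0,0,-2.5,0]]' 0.9 60|grep -E "time|^force|grip|finger"; $p '[[0,0,-2.5,0],[0,0,-2.5,0],[0,0,-2.5,0],[0,0,-2,0],[0,0,-1.5,0]]'|grep pos; $p '[[0,0,-1,0],[0,0,-0.5,0],[0,0,0,0],[0,0,0,0],[0,0,0,0]]'; python3 grey.py
```

```text
time_s: 46.1
force: [0.6, 0.9, -5.3]
grip_width: 0.0348
finger_force: 68.0
position: [0.541, -0.0207, 0.2445]
time_s: 46.93
position: [0.5397, -0.0206, 0.2555]
ee_rot: [[-0.593, 0.805, -0.002], [0.805, 0.593, 0.0], [0.002, -0.002, -1.0]]
force: [0.0, 0.4, -5.4]
grip_width: 0.0349
finger_force: 68.1
cols from 241
128  8   7   5   5   6   3   5   6   6   5   6   7   5  10  22  29  29  29  26  14   7   5   4   5  12  28* 43* 44* 42* 37* 35*
129 17  14   9   9   7*  3*  4   4   4   5   6   5   6  11  18  28  29  27  27  19   6   3   5   6  14  26* 44* 44* 44* 41* 35*
130 15  14  15  14  17   5   5   3*  4   5   5  10  15  18  17  28  29  29  27  20   6   4   5   6  15  29* 44* 45* 43* 43* 40*
131 17  16  15  19  22   9   4   5   5   5   5  14  24  21  17  30  30  29  27  21   6   5   3   7  17  33* 44* 45* 44* 44* 40*
132 15  15  16  18  20   8   7   5   3   5   6  14  25  20  18  30  30  28  26  20   6   3   3   7  17  32* 45* 45* 44* 44* 42*
133 15  16  16  17  19   9   5   5   6   4   5  11  24  21  19  28  28  28  26  20   7   3   3*  6  18  33* 43* 44* 44* 44* 43*
134 16  16  15  18
[... 2353 characters left out ...]
 27  26  24  17  16  10  12  16  14  15  16  15  13  17  19*
153 15  15  15  14  12  11  19  22  26  30  27  24  25  28  23  24  21  18  17  11  14  14  16  16  15  17  16  14  14  16  20*
154 14  14  14  14  14  12  14  12  17  15  17  14  18  21  14  20  16  14  16  13  15  16  15  16  16  14  15  16  14  17  19*
155 16  17  16  15  15  15  15  14  14  15  14  10  11  17  15  20  16  15  16  15  16  16  15  16  16  16  15  16  14  16  19*
156 15  15  15  16  16  16  16  16  16  16  19  13  12  16  18  20  18  16  16  16  16  16  16  16  15  16  17  14  13  17  20*
157 15  16  16  14  16  16  15  15  16  17  16  17  17  17  17  17  16  16  15  16  16  16  15  16  16  16  16  15  15  17  18*
```

```bash
python3 -m pendant '[[0,0,0,0],[0,0,0,0],[0,0,0,0],[0,0,0,0]]'|grep -E "time|pos|^force|finger"; python3 -c "
from cell import r
print(r.close_job())"
```

```text
time_s: 47.32
position: [0.5405, -0.0207, 0.2565]
force: [0.4, 0.9, -5.5]
finger_force: 68.1
the job is handed in; nothing more can be done
None
```

I handed the job in at 47 s: the key is in the grey tote, and the chuck is clamped still with its threaded hole facing up (vertical to within about 5°, judged from the side camera) and its lowest point about 20 cm above the counter; it tipped over on the counter three times before I got it upright, and I planned no contact with the ratchet, tape measure or padlock but did not check them again at the end.

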